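Fit the wing key on the splined spindle of the lead cropper

TASK

Fit the blue wing key to the lead cropper so that it is ready to be cranked. Lift the key out of its sloping cradle, stand it upright on the bench top and let go, then take it again from above, turn it until the slots in its bore line up with the four teeth of the spindle, slide it fully home and let go. Leave the other things on the bench where they are.

Things in the scene. Friction and masses are not known exactly. Their poses are not given: they have to be found in the camera images.
- key: wing key, loose, about 0.3 kg, 80 mm tall: dark eight-sided hub, 52 mm across flats, 34 mm high, a 6 mm aluminium disc of 52 mm diameter, a flat blue wing on top. Origin at the centre of the underside, z along the axis towards the wing. At the start it lies in the cradle, axis sloping at 45 degrees, wing end up and towards cradle +x, wing plane upright: its flat sides face level left and right.
- key_wing (a point): centre of the key's wing, 60 mm from the underside; same axes as the key. The wing is 44 mm long (key x), 14 mm thick (key y) and runs from 40 to 80 mm above the underside.
- key_bore (a point): where the key's slotted bore begins, on its axis, 4 mm in from the underside; same axes as the key. Below it is a plain round recess of about 36 mm; above it the bore of 23 mm diameter with four slots, 9 mm wide, reaching 18 mm from the axis along key +x, -x, +y and -y; hollow to 34 mm from the underside.
- cradle: grey plastic cradle screwed to the bench, base 104 x 78 x 8 mm, a V trough rising at 45 degrees towards its +x, stop plate across the low end; it holds only the key's hub, the wing stands clear. Origin at the underside, z up. The key's origin starts 30 mm towards cradle -x and 36 mm up.
- cropper: lead cropper, a grey gear head fixed on the bench mat between two white fixture bars (about 60 mm high), 92 x 92 mm, 38 mm high, aluminium flange of 68 mm diameter on top to 44 mm; origin at the underside's centre, on the mat (3 mm above the bench top), z up, rollers on its -x face. In front of it the bench top round x 0.505, y -0.19 is always clear for 45 mm all round.
- spindle_seat (a point): centre of the flange's top, at the foot of the upright spindle, z up; turns with the spindle. The teeth lie along this point's +x, -x, +y and -y. The key fits in four positions a quarter turn apart, with about 1.3 mm and 0.1 rad of play. Fully home, the key's underside lies on the flange, its origin at this point.
- spindle_tip (a point): top of the steel spindle, 30 mm above spindle_seat, same axes. Core of 20 mm diameter and four teeth, each 6.6 mm wide and reaching 16 mm from the axis; the top 5 mm is tapered. The spindle turns only stiffly (0.25 N m).
- tip_case: dark blue flat box, 70 x 90 x 29 mm, bystander; origin at the underside's centre
- bin_pins: black open stacking bin full of bright pins, 184 x 126 x 93 mm, bystander beside the cropper; origin at the underside's centre
- cap_a: black cylinder capacitor with two leads, 10 x 35 mm, lying on the bench, bystander; origin at the underside's centre
- marker: white felt marker with blue cap, 12 x 130 x 13 mm, lying near the right edge of the bench, bystander; origin at the underside's centre

How it is judged:
On the way:
1. the key stands upright on the bench, let go (angle between key's own z axis and vertical below 0.08 rad and height (world z) of key below 0.007 m and contact force between key and the fingers below 0.05 N and linear speed of key below 0.02 m/s), for 0.25 s.
At the end, for the whole second after the job is handed in: The key is on the spindle, upright (0.06 rad), its underside within 3 mm of the flange and its centre within 4 mm of the spindle's axis, slots over the teeth, at rest and let go (z of key in the frame of spindle_seat below 0.003 m and horizontal distance between key and spindle_seat below 0.004 m and angle between key's own z axis and vertical below 0.06 rad and (angle between the x axis of key and the x axis of spindle_seat, either way round below 0.2 rad or angle between the x axis of key and the y axis of spindle_seat, either way round below 0.2 rad) and linear speed of key below 0.01 m/s and contact force between key and the fingers below 0.05 N); the robot touches nothing.
It fails at once if a bystander is moved by more than 30 mm (distance of any of tip_case, bin_pins, cap_a, marker from where it was at the start of the episode above 0.03 m).
It also fails if it takes over 58 s, if anything falls off the work surface, if the arm or the gripper's body presses on something with over 40 N, if the wrist force passes 120 N, or if a joint passes its speed limit or range.

ROBOT

A 7-joint arm with a two-finger parallel gripper is mounted at the origin on the work surface; the furniture and walls round the work are solid. World frame = base frame: x ahead of the robot, y to its left, z up, the work surface at z = 0. Lengths are in m, angles in rad, forces in N, time in s.
With the tool pointing down it reaches from about 0.425 to 0.925 m from the base axis. Payload 6.8 kg.
Tool frame: the origin (TCP) lies at the very end of the fingers, on their centre line; the grasp point (between the pads) lies 19 mm behind it (r.grip_depth is the distance from the TCP to the grasp point, in m); z points along the fingers, y is the direction in which the jaws open and shut (so a half turn about z gives the same grasp; the last joint's range is limited). The gripper opens to 85 mm and grips with 20 to 120 N. Pads are 22 mm wide; open, the fingers measure 114 mm over their backs; the gripper's body (76 mm by 85 mm) begins 54 mm behind the grasp point. The pads swing forward as they close: fully open they stand 13 mm farther back than shut.
Start: joints at [1.05, 0.477, 0.022, 1.555, -0.011, 1.109, -0.083], TCP at [0.271, -0.618, 0.204] pointing down, gripper open.
Joint ranges: [-2.96, 2.96], [-0.34, 2.1], [-1.41, 1.46], [0.24, 2.44], [-1.37, 4.51], [0.17, 1.92], [-2.96, 2.96]. Speed limits (rad/s): [2.39, 2.39, 3.14, 3.14, 3.14, 3.14, 3.14].

INTERFACE

Orientations are given as a rotation vector (axis times angle).
In Python, from bench import r, grab_frame gives the robot as it stands. The module is installed in compiled form; this text tells all that it offers.
- The arm moves only by the tool play_rows, never from a script. Its argument "increments" is a list of rows, each a list of 7 numbers: the shift along the tool's x, y, z in mm, then the turn, a rotation vector about the tool's x, y, z in rad, then the closure in counts, from 0 (fully open) to 255 (shut). In form: [[tx, ty, tz, rx, ry, rz, claw], ...]. A call has 1 to 5 rows; each row shifts and turns the pose as measured when the row begins, along the tool's axes as they then stand; what a row does not reach is not made up. A row lasts 1/10 s, in which the tool goes at most 50 mm and 8.59 degrees, less where a joint would pass 70% of its speed; a pose out of reach is approached as far as the arm can. A call is refused whole if a number of a shift passes 50 or a number of a turn 0.15, either way. A call with a gripper value outside its range is refused whole. The fingers move at their own pace and stop on an object; "force" is the grip in N (left out, the last holds). Time passes only in rows, so rows that do not move let the fingers close. It gives the time, the measured TCP pose, the force and the opening at its end, in the units of the state.
- r.get_obs(): the state, without advancing time (a new reading comes with each control period).
- grab_frame(name): name is "scene" or "top" or "wrist"; returns a dict with "color" (480x640x3 uint8, blue, green, red), "depth" (480x640 float32, m along the optical axis (not along the pixel's ray), 0 where there is no reading), "K" (3x3 intrinsics, pixels), "k1" (the pictures are not rectified: a ray, as slopes to the right and down, at radius r is drawn at 1 + k1 r^2 times it, then the intrinsics apply), "T" (4x4, takes a point from camera to world coordinates). Camera axes: x right, y up, looking along -z (the intrinsics and any distortion apply to the point x, -y, -z); pixel columns grow to the right and rows downward; lengths in m; the calibration is good to about 2 mm. A picture is of the moment at which its call begins.
- r.hand_in(): hands the job in, once; it reports no verdict.
The state is a dict: "clock": time; "joints": joint angles; "qvel": joint speeds; "tau": joint torques, N m; "tcp_pos": TCP position; "orientation": TCP orientation; "contact_force": force on the tool from outside, world axes, zero at the start; "moment": the same for the moment, N m; "grip_width": finger opening in m.
Only numpy, scipy, OpenCV 4.12 (cv2) and the standard library are available. Lean on these libraries where they do the work, as an engineer would, in place of code of your own. Each camera call takes 0.05 s, during which the arm holds its last target.

## Working session

There is one attempt and no reset: what is moved stays moved. The work goes in short steps, Python scripts to look and compute and a tool call to move; the robot and the scene stay as the last step left them, time stands still between calls to the robot, and variables do not carry over. Pictures are saved under pics/ and viewed, and the job is handed in when it is done.

Besides the shell and the picture viewer there is one more tool, called after ">>>" as a command line: name --pt "numbers of a row" for each row, then --argument value for the rest. play_rows: Moves the arm, as the interface text tells. Its arguments: {"type":"object","properties":{"increments":{"type":"array","items":{"type":"array","items":{"type":"number"}}},"force":{"type":"number"}},"required":["increments"]}

```bash
mkdir -p pics; cat > h.py <<'E'
import numpy as np, cv2
from scipy.spatial.transform import Rotation as R
from bench import r, grab_frame
def save(f,n): cv2.imwrite(f'pics/{n}.png',f['color'])
def rays(f,uv):
    uv=np.atleast_2d(np.asarray(uv,float)); K=f['K']
    d=np.stack([(uv[:,0]-K[0,2])/K[0,0],(uv[:,1]-K[1,2])/K[1,1]],1)
    s=d.copy()
    for _ in range(20): s=d/(1+f['k1']*(s**2).sum(1,keepdims=True))
    c=np.c_[s[:,0],-s[:,1],-np.ones(len(s))]
    return f['T'][:3,3], c@f['T'][:3,:3].T   # dir has unit optical depth
def onz(f,uv,z):
    o,d=rays(f,uv); return o+d*((z-o[2])/d[:,2])[:,None]
def pts(f,mask):
    v,u=np.nonzero(mask&(f['depth']>0)); o,d=rays(f,np.c_[u,v]); return o+d*f['depth'][v,u][:,None], np.c_[u,v]
def tri(fa,a,fb,b):
    oa,da=rays(fa,a);ob,db=rays(fb,b);da=da[0];db=db[0]
    s=np.linalg.lstsq(np.c_[da,-db],ob-oa,rcond=None)[0]
    p=oa+s[0]*da;q=ob+s[1]*db
    return (p+q)/2,np.linalg.norm(p-q)
E
python3 - <<'E'
from h import *
o=r.get_obs();print(o)
for n in('scene','top','wrist'):
    f=grab_frame(n);save(f,n+'0');np.savez(f'{n}0.npz',**f);print(n,f['K'].tolist(),f['k1'],f['T'].round(3).tolist())
E
```

```text
{'clock': 0.0, 'joints': array([ 1.04990027,  0.47779305,  0.02234029,  1.55643859, -0.01150781,
        1.10929021, -0.08311526]), 'qvel': array([-1.11159115e-03,  7.80238000e-04, -2.49981174e-04,  8.06935325e-05,
       -1.29423119e-03,  5.64138288e-04,  1.55852182e-03]), 'tau': array([-8.73510326e-04, -5.96458912e+01,  1.60777666e+00, -2.81199950e+01,
        1.24510902e-02,  9.35838092e-03, -1.28844255e-05]), 'tcp_pos': array([ 0.27052373, -0.61772992,  0.20333593]), 'orientation': array([-3.07321711e+00, -6.43473306e-01,  7.72932422e-04]), 'contact_force': array([0.59026733, 0.04501912, 0.88274949]), 'moment': array([ 0.06983743,  0.00978942, -0.01629688]), 'grip_width': 0.08518872128814378}
scene [[542.6807218563168, 0.0, 327.57453997301235], [0.0, 542.6807218563168, 243.17525730611612], [0.0, 0.0, 1.0]] -0.0038621728051728183 [[0.553, 0.523, -0.649, -0.02], [-0.833, 0.331, -0.443, -0.473], [-0.017, 0.785, 0.619, 0.597], [0.0, 0.0, 0.0, 1.0]]
top [[448.1362173581839, 0.0, 320.5446915875423], [0.0, 448.1362173581839, 241.23449519689592], [0.0, 0.0, 1.0]] -0.11470474173334318 [[0.023, 0.985, -0.17, 0.402], [-0.999, 0.019, -0.028, -0.12], [-0.024, 0.17, 0.985, 0.93], [0.0, 0.0, 0.0, 1.0]]
wrist [[351.0560108874541, 0.0, 321.62251830733385], [0.0, 351.0560108874541, 230.16955118726437], [0.0, 0.0, 1.0]] -0.0601865690492129 [[0.402, 0.869, 0.288, 0.344], [-0.916, 0.382, 0.124, -0.586], [-0.002, -0.314, 0.95, 0.373], [0.0, 0.0, 0.0, 1.0]]
```

View pics/scene0.png

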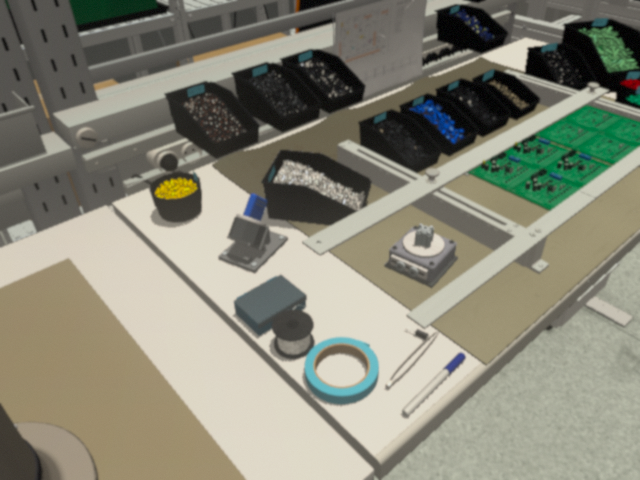

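View pics/top0.png

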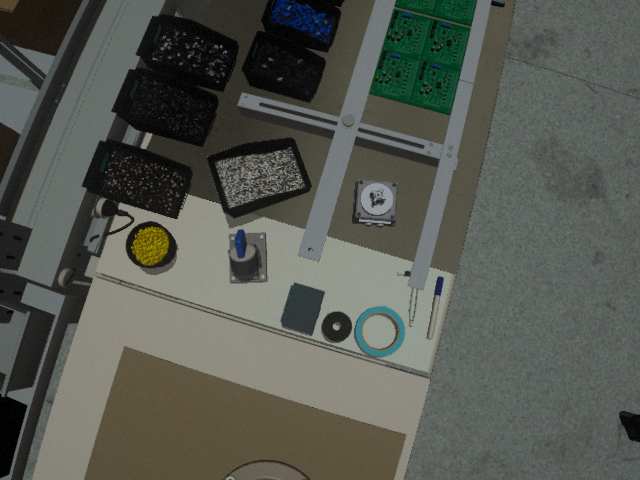

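View pics/wrist0.png

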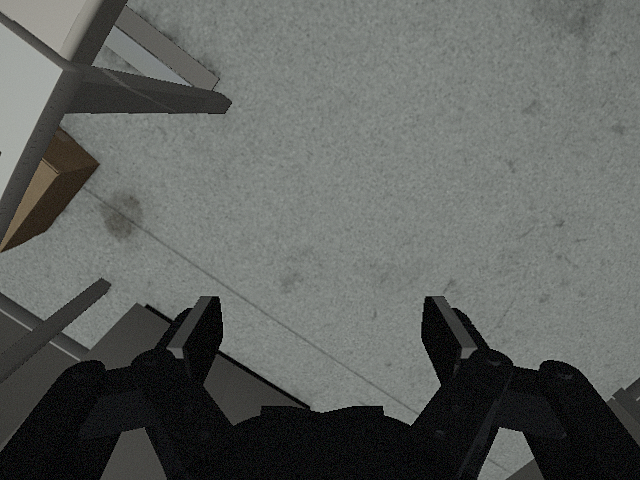

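The scene view shows the key in its cradle near (250,230) and the cropper near (422,250). In the top view they are at (248,255) and (375,200). I'll zoom in and measure both.

```bash
python3 - <<'E'
from h import *
for n,b in(('top',(330,160,430,240)),('top',(210,215,290,295)),('scene',(200,180,300,280)),('scene',(375,210,475,290))):
    f=dict(np.load(n+'0.npz')); u0,v0,u1,v1=b
    s=6
    cv2.imwrite(f'pics/z_{n}_{u0}.png',cv2.resize(f['color'][v0:v1,u0:u1],None,fx=s,fy=s,interpolation=cv2.INTER_CUBIC))
for n in('top','scene'):
    f=dict(np.load(n+'0.npz')); h=cv2.cvtColor(f['color'],cv2.COLOR_BGR2HSV)
    m=(cv2.inRange(h,(105,120,50),(130,255,255))>0)
    k,l,st,c=cv2.connectedComponentsWithStats(m.astype(np.uint8))
    for i in range(1,k):
        if st[i,4]>40:
            P,uv=pts(f,l==i)
            if len(P): print(n,c[i].round(1),st[i].tolist(),np.median(P,0).round(3),P.min(0).round(3),P.max(0).round(3))
    print('depth frac',(f['depth']>0).mean())
E
```

```text
top [302.1  17.8] [270, 0, 62, 37, 915] [ 1.069 -0.044  0.045] [ 1.031 -0.107  0.004] [1.116 0.029 0.073]
top [239.4 243.3] [235, 230, 9, 28, 184] [0.538 0.058 0.093] [0.514 0.052 0.078] [0.568 0.067 0.106]
top [438.8 285.4] [436, 277, 7, 18, 87] [ 0.474 -0.339  0.011] [ 0.455 -0.346  0.007] [ 0.49  -0.333  0.015]
depth frac 0.995859375
scene [463.4  15.8] [458, 12, 12, 9, 46] [1.424 0.061 0.175] [1.399 0.044 0.169] [1.456 0.088 0.183]
scene [439.7 120.2] [409, 99, 56, 45, 919] [ 1.079 -0.043  0.046] [ 1.001 -0.117  0.006] [1.133 0.03  0.077]
scene [251.  204.2] [245, 194, 14, 21, 140] [0.528 0.053 0.093] [0.514 0.047 0.079] [0.544 0.061 0.106]
scene [455.  361.9] [447, 354, 16, 16, 91] [ 0.471 -0.344  0.011] [ 0.454 -0.349  0.008] [ 0.485 -0.338  0.013]
depth frac 0.995888671875
```

View pics/z_top_330.png

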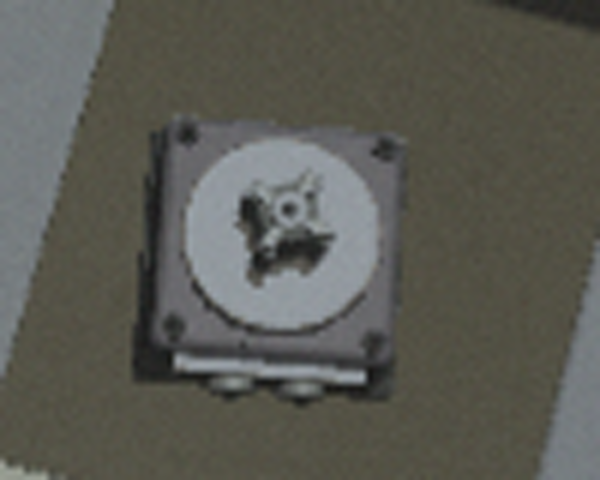

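View pics/z_top_210.png

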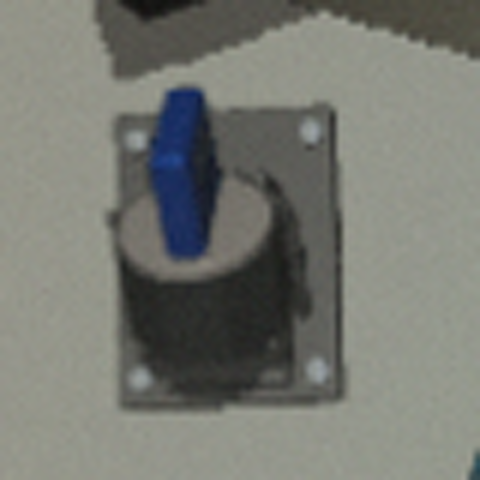

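View pics/z_scene_200.png

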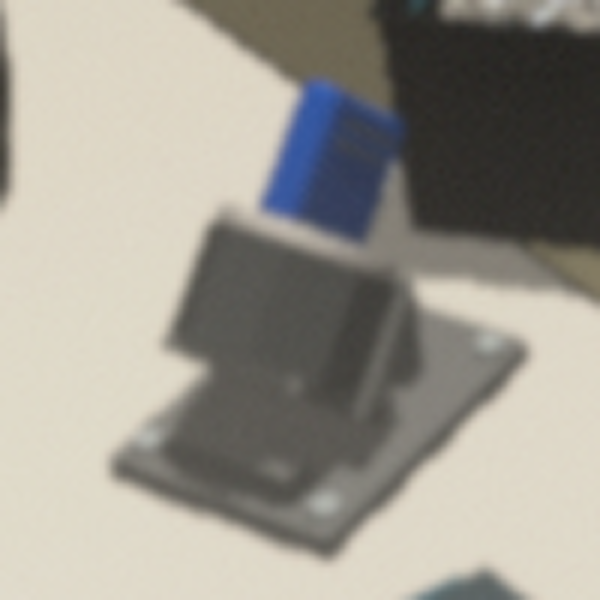

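View pics/z_scene_375.png

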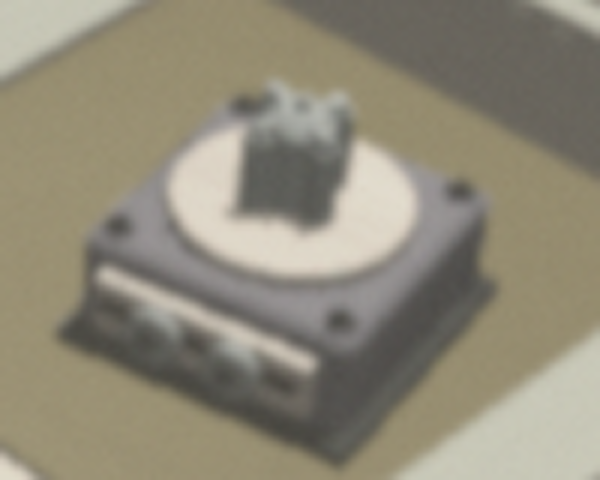

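```bash
python3 - <<'E'
from h import *
f=dict(np.load('top0.npz'))
S=onz(f,[(233,238.3),(261.7,236.7),(233.3,277.8),(262.8,276.5)],.008)
print(S.round(4),S.mean(0)); 
d=(S[0]+S[1]-S[2]-S[3]); print('cradle yaw deg',np.degrees(np.arctan2(d[1],d[0])))
print('flange',onz(f,[(377,199.2)],.047),'tip',onz(f,[(378.3,194.7)],.077))
P,uv=pts(f,np.ones((480,640),bool))
m=(P[:,2]>.08)&(P[:,2]<.11)&(P[:,0]>.5)&(P[:,0]<.75)&(abs(P[:,1])<.2)
print('bin',P[m].min(0),P[m].max(0))
o=r.get_obs(); Rt=R.from_rotvec(o['orientation']).as_matrix()
w=dict(np.load('wrist0.npz'));T=np.eye(4);T[:3,:3]=Rt;T[:3,3]=o['tcp_pos']
C=np.linalg.inv(T)@w['T'];print('cam in tool',C.round(4).tolist());np.save('C.npy',C);print(Rt.round(3))
E
```

```text
[[0.5636 0.0911 0.008 ]
 [0.5682 0.0301 0.008 ]
 [0.4802 0.0858 0.008 ]
 [0.4844 0.0241 0.008 ]] [0.52408402 0.05779358 0.008     ]
cradle yaw deg 3.8603124724111475
flange [[ 0.64302699 -0.20774378  0.047     ]] tip [[ 0.64404972 -0.20732255  0.077     ]]
bin [0.50661672 0.00560851 0.08001392] [0.74769644 0.13848855 0.10566116]
cam in tool [[0.0007, 0.9496, 0.3135, 0.0801], [1.0, -0.0009, 0.0007, -0.0003], [0.0009, 0.3135, -0.9496, -0.1699], [0.0, 0.0, 0.0, 1.0]]
[[ 0.916  0.401 -0.001]
 [ 0.401 -0.916  0.001]
 [-0.    -0.001 -1.   ]]
```

>>> play_rows --pt "0 -40 -10 0 0 0.115 0" --pt "0 -40 -10 0 0 0.115 0" --pt "0 -40 -10 0 0 0.115 0" --pt "10 -45 0 0 0 0 0" --pt "10 -45 0 0 0 0 0"

```text
clock: 0.65
tcp_pos: [0.2471, -0.4102, 0.2308]
orientation: [-3.137, -0.071, 0.006]
contact_force: [0.8, 0.6, 0.5]
grip_width: 0.0856
```

>>> play_rows --pt "20 -45 0 0 0 0 0" --pt "20 -45 0 0 0 0 0" --pt "20 -45 0 0 0 0 0" --pt "20 -45 0 0 0 0 0" --pt "20 -45 0 0 0 0 0"

```text
clock: 1.15
tcp_pos: [0.3349, -0.1758, 0.2313]
orientation: [-3.14, -0.063, 0.005]
contact_force: [1.8, 0.5, -0.1]
grip_width: 0.0856
```

>>> play_rows --pt "20 -45 0 0 0 0 0" --pt "20 -45 0 0 0 0 0" --pt "20 -45 0 0 0 0 0" --pt "20 -45 0 0 0 0 0" --pt "0 0 0 0 0 0 0"

```text
clock: 1.65
tcp_pos: [0.4085, 0.0172, 0.2327]
orientation: [-3.139, -0.076, -0.003]
contact_force: [-0.0, -0.1, 0.6]
grip_width: 0.0855
```

```bash
python3 - <<'E'
from h import *
o=r.get_obs();print(o['tcp_pos'],o['orientation'],o['joints'].round(3))
f=grab_frame('wrist');save(f,'w1');np.savez('w1.npz',**f)
E
```

```text
[0.40850557 0.01718711 0.23265726] [-3.13884510e+00 -7.55892105e-02 -3.06524046e-03] [ 0.328  0.027 -0.522  2.084  0.014  1.032 -1.723]
```

View pics/w1.png

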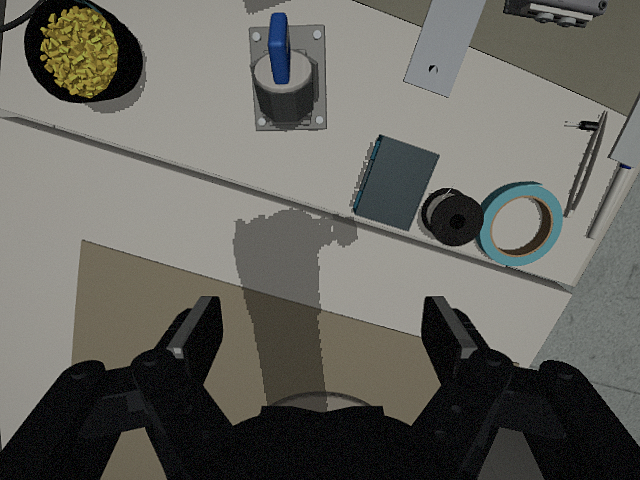

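```bash
python3 - <<'E'
from h import *
f=dict(np.load('w1.npz'))
g=cv2.cvtColor(f['color'],cv2.COLOR_BGR2GRAY)
cen=[]
for p in [(256.5,36),(318,32),(261.5,124.5),(320,121)]:
    u,v=map(round,p);w=g[v-5:v+6,u-5:u+6].astype(float);w=np.clip(w-np.percentile(w,80),0,None)
    yy,xx=np.mgrid[v-5:v+6,u-5:u+6];cen.append(((w*xx).sum()/w.sum(),(w*yy).sum()/w.sum()))
print(np.round(cen,1).tolist())
S=onz(f,cen,.008);print(S.round(4),S.mean(0));d=(S[0]+S[1]-S[2]-S[3]); y=np.arctan2(d[1],d[0]);print(np.degrees(y))
ax=np.array([np.cos(y),np.sin(y),0]);
for s in (60,66): print(s,S.mean(0)*[1,1,0]+ax*(-.030+s*.7071e-3)+[0,0,.036+s*.7071e-3])
h=cv2.cvtColor(f['color'],cv2.COLOR_BGR2HSV)
m=(cv2.inRange(h,(105,120,50),(130,255,255))>0);m[:, :200]=0;m[150:]=0;m[:,350:]=0
P,uv=pts(f,m);print(P.min(0),P.max(0),np.median(P,0))
E
```

```text
[[257.0, 35.9], [317.7, 34.9], [262.2, 120.6], [319.5, 119.0]]
[[0.5638 0.0915 0.008 ]
 [0.5674 0.0296 0.008 ]
 [0.4801 0.0857 0.008 ]
 [0.4845 0.0239 0.008 ]] [0.52396024 0.05765296 0.008     ]
3.9564920592987156
60 [0.53635662 0.05851034 0.078426  ]
66 [0.54058911 0.05880308 0.0826686 ]
[0.51325962 0.05110194 0.06808734] [0.56809424 0.06701366 0.1082329 ] [0.53717571 0.05869397 0.09543757]
```

```bash
cat >> h.py <<'E'
def toolR(yaw,tilt):  # yaw deg of tool x; tilt deg back(+): tool z leans to -x of tool
    return R.from_euler('z',yaw,degrees=True)*R.from_euler('y',tilt,degrees=True)*R.from_rotvec([np.pi,0,0])
def delta(p,Rt):
    o=r.get_obs();R0=R.from_rotvec(o['orientation'])
    print('t',round(o['clock'],2),'tcp',o['tcp_pos'].round(4),'F',o['contact_force'].round(1),'M',o['moment'].round(2),'w',round(o['grip_width'],4),'q',o['joints'].round(2))
    print('shift mm (tool now)',(R0.inv().apply(np.array(p)-o['tcp_pos'])*1e3).round(1),'rot',(R0.inv()*Rt).as_rotvec().round(3))
    print('shift mm (target tool)',(Rt.inv().apply(np.array(p)-o['tcp_pos'])*1e3).round(1))
E
```

>>> play_rows --pt "45 -15 0 0 -0.115 -0.02 0" --pt "45 -15 0 0 -0.115 0 0" --pt "45 -10 0 0 -0.115 0 0" --pt "0 0 0 0 0 0 0"

```text
clock: 2.1
tcp_pos: [0.5249, 0.0516, 0.2019]
orientation: [3.057, 0.085, -0.595]
contact_force: [-2.8, -1.9, -2.7]
grip_width: 0.0852
```

```bash
python3 - <<'E'
from h import *
g=np.array([.5406,.0588,.0827]);Rt=toolR(3.96,20);z=Rt.apply([0,0,1])
for b in(.1,0): delta(g+z*(.019-b),Rt)
E
```

```text
t 2.1 tcp [0.5249 0.0516 0.2019] F [-2.8 -1.9 -2.7] M [-0.04 -0.31  0.04] w 0.0852 q [ 0.17  0.53 -0.51  1.59  0.16  1.46 -1.89]
shift mm (tool now) [56.7 -7.2 23.4] rot [ 0.01   0.036 -0.015]
shift mm (target tool) [55.9 -6.1 25.5]
t 2.1 tcp [0.5249 0.0516 0.2019] F [-2.8 -1.9 -2.7] M [-0.04 -0.31  0.04] w 0.0852 q [ 0.17  0.53 -0.51  1.59  0.16  1.46 -1.89]
shift mm (tool now) [ 60.3  -8.2 123.3] rot [ 0.01   0.036 -0.015]
shift mm (target tool) [ 55.9  -6.1 125.5]
```

>>> play_rows --pt "28 -4 12 0.01 0.036 -0.015 0" --pt "28 -3 14 0 0 0 0" --pt "0 0 0 0 0 0 0" --pt "0 0 0 0 0 0 0"

```text
clock: 2.5
tcp_pos: [0.5682, 0.0553, 0.1463]
orientation: [3.077, 0.097, -0.567]
contact_force: [1.3, -0.2, 0.6]
grip_width: 0.0854
```

```bash
python3 - <<'E'
from h import *
g=np.array([.5406,.0588,.0827]);Rt=toolR(3.96,20);z=Rt.apply([0,0,1])
for b in(.0,): delta(g+z*(.019-b),Rt)
f=grab_frame('wrist');save(f,'w2')
E
```

```text
t 2.5 tcp [0.5682 0.0553 0.1463] F [ 1.3 -0.2  0.6] M [-0.02 -0.39  0.  ] w 0.0854 q [ 0.15  0.64 -0.49  1.54  0.2   1.39 -1.89]
shift mm (tool now) [-2.5 -5.1 88.1] rot [-0.003  0.016 -0.006]
shift mm (target tool) [-3.9 -5.4 88. ]
```

View pics/w2.png

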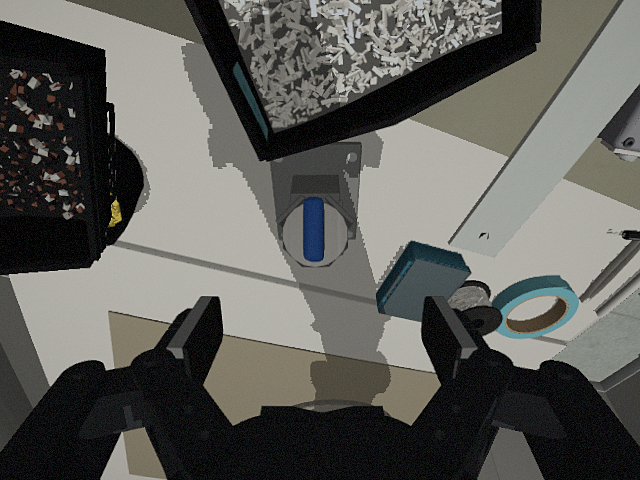

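```bash
python3 - <<'E'
from h import *
f=grab_frame('wrist')
print(onz(f,[(265,158),(190,0)],.093))
h=cv2.cvtColor(f['color'],cv2.COLOR_BGR2HSV)
m=(cv2.inRange(h,(105,120,50),(130,255,255))>0);m[:150]=0;m[280:]=0;m[:,:280]=0;m[:,340:]=0
P,uv=pts(f,m);print(P.min(0),P.max(0))
q=uv.mean(0);print(q,uv.min(0),uv.max(0))
# end face of wing: centre at s=80
print(onz(f,[q],.036+.08*.7071))
E
```

```text
[[0.60539345 0.09044421 0.093     ]
 [0.68334973 0.12191567 0.093     ]]
[0.53225007 0.05248962 0.07502623] [0.56995263 0.06783531 0.10812834]
[312.69087974 228.46569814] [303 197] [323 260]
[[0.55435236 0.06033642 0.092568  ]]
```

>>> play_rows --pt "-2 -5 25 0 0.016 -0.006 0" --pt "-1 0 30 0 0 0 0" --pt "-1 0 20 0 0 0 0" --pt "0 0 0 0 0 0 0" --pt "0 0 0 0 0 0 0"

```text
clock: 3.1
tcp_pos: [0.5395, 0.0567, 0.0853]
orientation: [3.085, 0.103, -0.518]
contact_force: [0.5, 0.2, 0.8]
grip_width: 0.0856
```

```bash
python3 - <<'E'
from h import *
g=np.array([.5406,.0588,.0827]);Rt=toolR(3.96,20);z=Rt.apply([0,0,1])
for b in(.0,): delta(g+z*(.019-b),Rt)
E
```

```text
t 3.1 tcp [0.5395 0.0567 0.0853] F [0.5 0.2 0.8] M [ 0.04 -0.32  0.04] w 0.0856 q [ 0.15  0.65 -0.49  1.68  0.23  1.22 -1.92]
shift mm (tool now) [ 1.8 -2.  21.1] rot [-0.001 -0.016 -0.002]
shift mm (target tool) [ 2.1 -2.  21. ]
```

>>> play_rows --pt "1 -2 11 0 -0.016 0 0" --pt "1 0 10 0 0 0 0" --pt "0 0 2 0 0 0 0" --pt "0 0 0 0 0 0 0"

```text
clock: 3.5
tcp_pos: [0.5362, 0.0586, 0.0648]
orientation: [3.082, 0.102, -0.535]
contact_force: [0.6, -0.3, 0.3]
grip_width: 0.0857
```

```bash
python3 - <<'E'
from h import *
g=np.array([.5406,.0588,.0827]);Rt=toolR(3.96,20);z=Rt.apply([0,0,1])
for b in(.0,): delta(g+z*(.019-b),Rt)
f=grab_frame('wrist');save(f,'w3')
E
```

```text
t 3.5 tcp [0.5362 0.0586 0.0648] F [ 0.6 -0.3  0.3] M [ 0.07 -0.38 -0.02] w 0.0857 q [ 0.14  0.67 -0.48  1.69  0.23  1.19 -1.93]
shift mm (tool now) [-2.   0.1  0.7] rot [-0.001 -0.006 -0.003]
shift mm (target tool) [-2.   0.1  0.7]
```

View pics/w3.png

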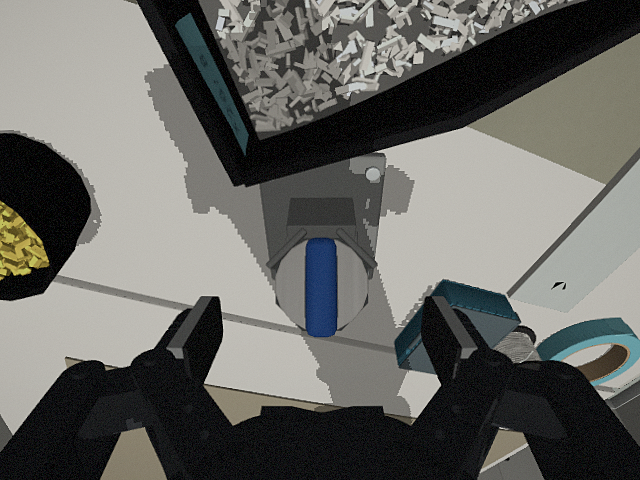

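The wing sits at (321,287), centred between the fingers, so I'm closing.

>>> play_rows --pt "0 0 0 0 0 0 255" --pt "0 0 0 0 0 0 255" --pt "0 0 0 0 0 0 255" --pt "0 0 0 0 0 0 255" --pt "0 0 0 0 0 0 255" --force 80

```text
clock: 4.05
tcp_pos: [0.537, 0.0589, 0.0655]
orientation: [3.083, 0.102, -0.533]
contact_force: [3.2, 1.9, 6.5]
grip_width: 0.0125
```

>>> play_rows --pt "0 0 0 0 0 0 255" --pt "0 0 0 0 0 0 255" --pt "0 0 0 0 0 0 255"

```text
clock: 4.35
tcp_pos: [0.537, 0.0589, 0.0658]
orientation: [3.083, 0.102, -0.533]
contact_force: [0.1, 0.1, 0.5]
grip_width: 0.0116
```

```bash
python3 - <<'E'
from h import *
g=np.array([.5406,.0588,.0827]);Rt=toolR(3.96,20);z=Rt.apply([0,0,1])
for b in(.0,): delta(g+z*(.019-b),Rt)
f=grab_frame('wrist');save(f,'w4')
E
```

```text
t 4.35 tcp [0.537  0.0589 0.0658] F [0.1 0.1 0.5] M [ 0.02 -0.32  0.01] w 0.0116 q [ 0.14  0.67 -0.48  1.69  0.23  1.19 -1.93]
shift mm (tool now) [-2.4  0.3  1.8] rot [-0.001 -0.007 -0.003]
shift mm (target tool) [-2.4  0.3  1.9]
```

View pics/w4.png

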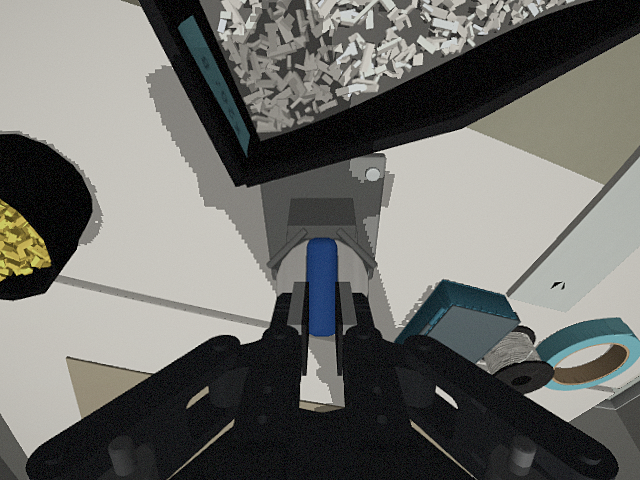

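>>> play_rows --pt "-3 0 -9 0 0 0 255" --pt "-5 0 -14 0 0 0 255" --pt "-7 0 -19 0 0 0 255" --pt "-10 0 -28 0 0 0 255" --pt "-10 0 -28 0 0 0 255"

```text
clock: 4.9
tcp_pos: [0.534, 0.0579, 0.1718]
orientation: [3.08, 0.102, -0.545]
contact_force: [0.7, -0.3, -3.3]
grip_width: 0.0115
```

```bash
python3 - <<'E'
from h import *
delta([.5,-.1,.2],toolR(4,0))
f=grab_frame('wrist');save(f,'w5')
f=grab_frame('scene');save(f,'s5')
E
```

```text
t 4.9 tcp [0.534  0.0579 0.1718] F [ 0.7 -0.3 -3.3] M [ 0.05 -0.7  -0.02] w 0.0115 q [ 0.17  0.55 -0.51  1.62  0.18  1.38 -1.89]
shift mm (tool now) [-51.4 155.3 -11.2] rot [-0.     0.35  -0.003]
shift mm (target tool) [-44.9 155.1 -28.2]
```

View pics/w5.png

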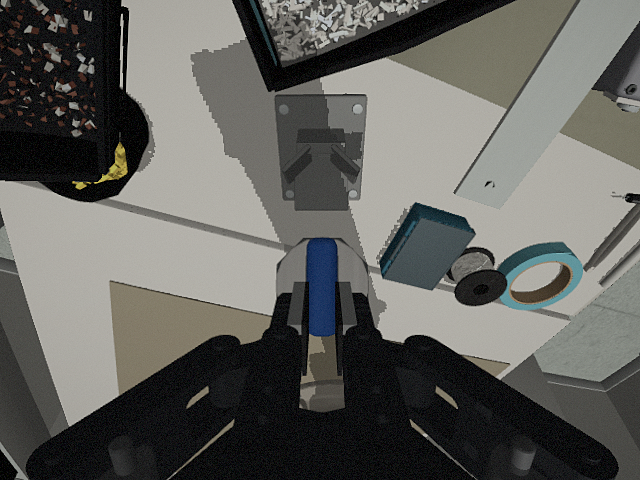

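View pics/s5.png

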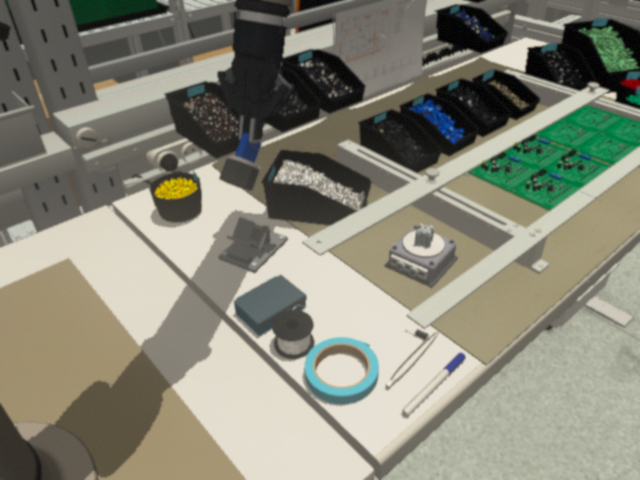

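```bash
cat >> h.py <<'E'
Rg=R.from_rotvec([3.083,.102,-.533]); pg=np.array([.537,.0589,.0658])
Rk=R.from_euler('z',3.96,degrees=True)*R.from_euler('y',45,degrees=True)
pk=np.array([.52396,.05765,0])+R.from_euler('z',3.96,degrees=True).apply([-.03,0,.036])
Rkt=Rg.inv()*Rk; pkt=Rg.inv().apply(pk-pg)
def tool_for_key(p,Rkey):
    Rt=Rkey*Rkt.inv(); return np.array(p)-Rt.apply(pkt),Rt
def key_now():
    o=r.get_obs();R0=R.from_rotvec(o['orientation']);return o['tcp_pos']+R0.apply(pkt),(R0*Rkt)
E
python3 - <<'E'
from h import *
print(pkt,Rkt.as_euler('xyz',degrees=True))
p,Rt=tool_for_key([.505,-.19,.06],R.from_euler('z',0,degrees=True));print(p,Rt.as_rotvec());delta(p,Rt)
E
```

```text
[-0.03058796  0.00047703  0.04253827] [ 1.79932391e+02 -2.53831196e+01 -1.30618268e-01]
[ 0.51440112 -0.18965353  0.11154468] [-3.06322027  0.00389865 -0.6898504 ]
t 5.0 tcp [0.5368 0.0589 0.1749] F [ 0.7  0.6 -2.7] M [ 0.05 -0.7  -0.  ] w 0.0118 q [ 0.17  0.55 -0.51  1.62  0.18  1.38 -1.89]
shift mm (tool now) [-15.4 246.5  72.6] rot [-0.002  0.785  0.07 ]
shift mm (target tool) [-46.7 248.7  47.3]
```

>>> play_rows --pt "0 35 0 0 0.13 0.012 255" --pt "0 35 0 0 0.13 0.012 255" --pt "0 35 0 0 0.13 0.012 255" --pt "0 35 0 0 0.13 0.012 255" --pt "0 35 0 0 0.13 0.012 255"

```text
clock: 5.5
tcp_pos: [0.5479, -0.1135, 0.1746]
orientation: [-3.094, -0.025, -0.515]
contact_force: [0.2, -0.1, -2.8]
grip_width: 0.0117
```

>>> play_rows --pt "0 35 0 0 0.13 0.01 255" --pt "0 20 0 0 0 0 255" --pt "0 0 0 0 0 0 255"

```text
clock: 5.8
tcp_pos: [0.5386, -0.1774, 0.1715]
orientation: [-3.059, 0.009, -0.715]
contact_force: [0.8, -0.1, -2.4]
grip_width: 0.0113
```

```bash
python3 - <<'E'
from h import *
p,Rt=tool_for_key([.505,-.19,.06],R.from_euler('z',0,degrees=True));delta(p,Rt)
k,Rk=key_now();print(k,Rk.apply([0,0,1]))
for n in('wrist','scene'):
    f=grab_frame(n);save(f,n+'6')
E
```

```text
t 5.8 tcp [ 0.5386 -0.1774  0.1715] F [ 0.8 -0.1 -2.4] M [ 0.    0.7  -0.06] w 0.0113 q [ 0.8   0.2  -0.57  2.17 -0.03  0.36 -1.28]
shift mm (tool now) [-48.2  12.5  43.1] rot [ 0.002 -0.016 -0.003]
shift mm (target tool) [-47.5  12.4  43.8]
[ 0.53000068 -0.17776106  0.11982153] [-1.61395456e-02  7.86857751e-04  9.99869439e-01]
```

View pics/wrist6.png

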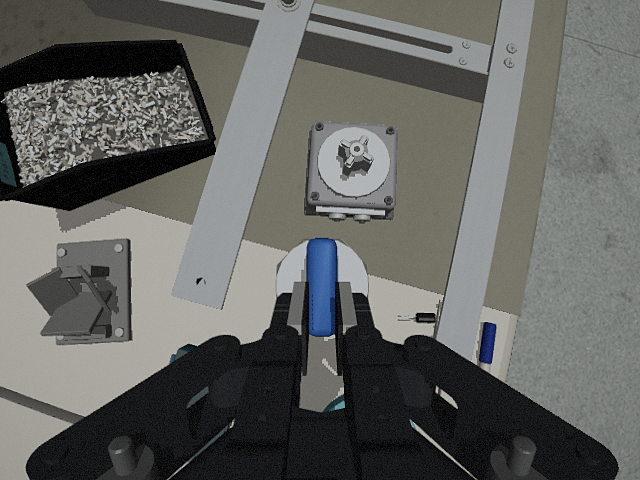

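View pics/scene6.png

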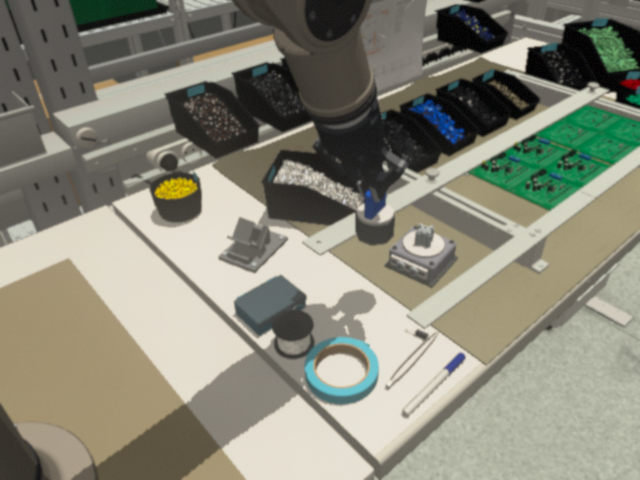

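>>> play_rows --pt "-20 5 15 0 -0.01 0 255" --pt "-20 5 15 0 -0.005 0 255" --pt "-10 3 13 0 0 0 255" --pt "0 0 0 0 0 0 255"

```text
clock: 6.3
tcp_pos: [0.516, -0.1795, 0.1108]
orientation: [-3.058, -0.016, -0.69]
contact_force: [-0.3, 0.8, -2.6]
grip_width: 0.0111
```

```bash
python3 - <<'E'
from h import *
p,Rt=tool_for_key([.505,-.19,.0],R.from_euler('z',0,degrees=True));delta(p,Rt)
k,Rk=key_now();print(k,Rk.apply([0,0,1]))
E
```

```text
t 6.3 tcp [ 0.516  -0.1795  0.1108] F [-0.3  0.8 -2.6] M [-0.02  0.76  0.  ] w 0.0111 q [ 0.78  0.28 -0.53  2.25  0.02  0.22 -1.28]
shift mm (tool now) [-27.   10.3  52.7] rot [-0.007 -0.001  0.011]
shift mm (target tool) [-26.9  10.3  52.8]
[ 0.50669606 -0.17990879  0.05923411] [-8.50024297e-04 -1.78216243e-03  9.99998051e-01]
```

>>> play_rows --pt "-8 4 15 0 0 0.005 255" --pt "-9 4 16 0 0 0.005 255" --pt "0 0 0 0 0 0 255"

```text
clock: 6.6
tcp_pos: [0.5154, -0.1819, 0.0844]
orientation: [-3.059, -0.015, -0.678]
contact_force: [-0.3, 0.6, -2.2]
grip_width: 0.0111
```

```bash
python3 - <<'E'
from h import *
p,Rt=tool_for_key([.505,-.19,.0],R.from_euler('z',0,degrees=True));delta(p,Rt)
k,Rk=key_now();print(k,Rk.apply([0,0,1]))
for n in('scene','top'):
    f=grab_frame(n);save(f,n+'7')
    cv2.imwrite(f'pics/{n}7z.png',cv2.resize(f['color'][200:400,250:450] if n=='scene' else f['color'][180:320,300:460],None,fx=3,fy=3,interpolation=cv2.INTER_CUBIC))
E
```

```text
t 6.6 tcp [ 0.5154 -0.1819  0.0844] F [-0.3  0.6 -2.2] M [ 0.    0.71 -0.01] w 0.0111 q [ 0.83  0.34 -0.58  2.26  0.27  0.18 -1.5 ]
shift mm (tool now) [-14.9   7.9  29.3] rot [-0.009  0.007  0.011]
shift mm (target tool) [-15.    7.8  29.3]
[ 0.5056712  -0.18225062  0.03296353] [ 0.00664678 -0.00330755  0.99997244]
```

View pics/scene7z.png

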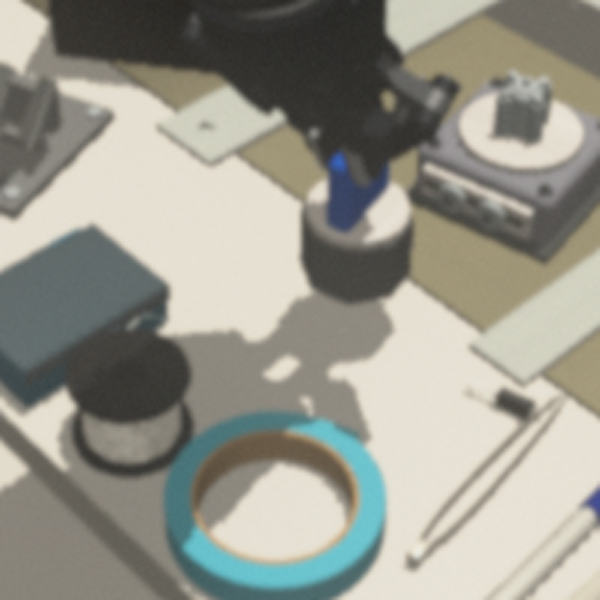

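View pics/top7z.png

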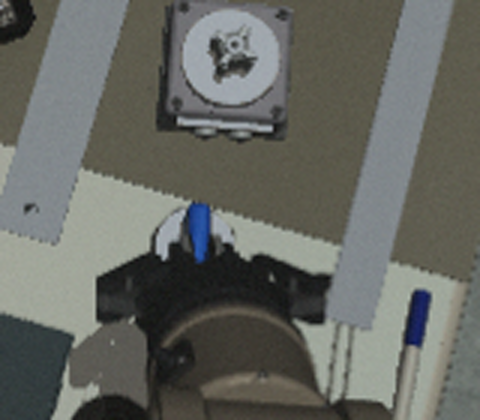

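>>> play_rows --pt "0 0 -5 0.056 0 -0.118 255" --pt "0 0 -5 0.056 0 -0.118 255" --pt "0 0 0 0.056 0 -0.118 255" --pt "0 0 0 0.056 0 -0.118 255" --pt "0 0 0 0 0 0 255"

```text
clock: 7.2
tcp_pos: [0.5178, -0.1754, 0.0997]
orientation: [-2.843, -0.79, -0.643]
contact_force: [1.2, -0.9, -2.9]
grip_width: 0.0113
```

```bash
python3 - <<'E'
from h import *
p,Rt=tool_for_key([.505,-.19,.0],R.from_euler('z',30,degrees=True));delta(p,Rt)
k,Rk=key_now();print(k,Rk.apply([0,0,1]))
E
```

```text
t 7.2 tcp [ 0.5178 -0.1754  0.0997] F [ 1.2 -0.9 -2.9] M [-0.41  0.58  0.  ] w 0.0113 q [ 1.3   0.56 -1.06  2.12  0.29  0.46 -0.89]
shift mm (tool now) [-28.9   5.9  39.5] rot [-0.01  -0.003  0.019]
shift mm (target tool) [-28.7   6.   39.6]
[ 0.51000197 -0.18042863  0.04810367] [-0.00183182 -0.00255816  0.99999505]
```

>>> play_rows --pt "-13 3 17 -0.005 0 0.01 255" --pt "-10 2 14 0 0 0 255" --pt "0 0 0 0 0 0 255"

```text
clock: 7.5
tcp_pos: [0.5163, -0.1831, 0.0635]
orientation: [-2.854, -0.76, -0.65]
contact_force: [-0.3, 0.3, -2.9]
grip_width: 0.011
```

```bash
python3 - <<'E'
from h import *
p,Rt=tool_for_key([.505,-.19,.0],R.from_euler('z',30,degrees=True));delta(p,Rt)
k,Rk=key_now();print(k,Rk.apply([0,0,1]))
f=grab_frame('scene');cv2.imwrite(f'pics/s8.png',cv2.resize(f['color'][200:360,290:450],None,fx=4,fy=4,interpolation=cv2.INTER_CUBIC)[:600])
E
```

```text
t 7.5 tcp [ 0.5163 -0.1831  0.0635] F [-0.3  0.3 -2.9] M [-0.3   0.65 -0.01] w 0.011 q [ 1.25  0.6  -0.97  2.14  0.34  0.38 -0.92]
shift mm (tool now) [-8.6  0.1  9.1] rot [-0.    -0.006 -0.   ]
shift mm (target tool) [-8.6  0.   9.1]
[ 0.50856727 -0.18789838  0.01187074] [-0.00477023 -0.00322868  0.99998341]
```

View pics/s8.png

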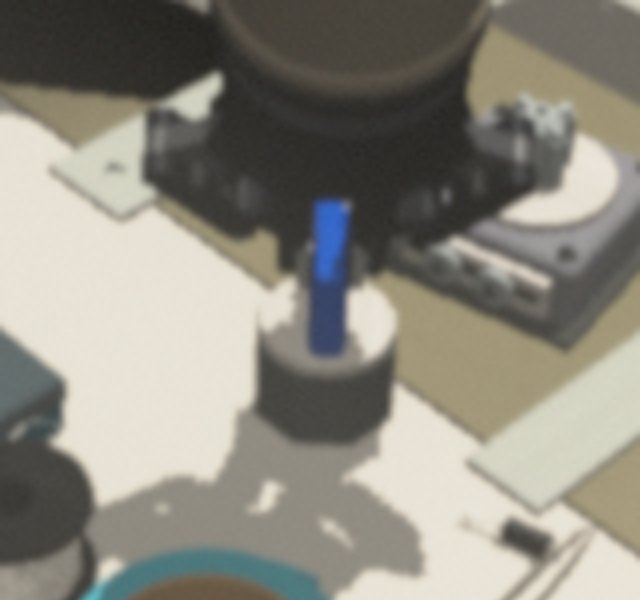

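>>> play_rows --pt "-5 0 5 0 -0.005 0 255" --pt "-3 0 3 0 0 0 255" --pt "0 0 0 0 0 0 255"

```text
clock: 7.85
tcp_pos: [0.5152, -0.1836, 0.0558]
orientation: [-2.859, -0.765, -0.647]
contact_force: [0.1, 0.5, -3.2]
grip_width: 0.0116
```

```bash
python3 - <<'E'
from h import *
p,Rt=tool_for_key([.505,-.19,.0],R.from_euler('z',30,degrees=True));delta(p,Rt)
k,Rk=key_now();print(k,Rk.apply([0,0,1]))
E
```

```text
t 7.85 tcp [ 0.5152 -0.1836  0.0558] F [ 0.1  0.5 -3.2] M [-0.33  0.65  0.06] w 0.0116 q [ 1.23  0.61 -0.95  2.15  0.36  0.36 -0.93]
shift mm (tool now) [-4.2  0.1  2.7] rot [ 0.003 -0.002  0.002]
shift mm (target tool) [-4.2  0.1  2.7]
[ 0.5073993  -0.18872158  0.00422288] [-0.00364349  0.00271715  0.99998967]
```

>>> play_rows --pt "-1 0 2 0 0 0 255" --pt "-0.5 0 1 0 0 0 255" --pt "0 0 0 0 0 0 255"

```text
clock: 8.15
tcp_pos: [0.5157, -0.1835, 0.053]
orientation: [-2.86, -0.765, -0.649]
contact_force: [-0.1, 0.3, -2.5]
grip_width: 0.0116
```

>>> play_rows --pt "-0.5 0 1.3 0 0 0 255" --pt "0 0 0 0 0 0 255"

```text
clock: 8.35
tcp_pos: [0.516, -0.1836, 0.0516]
orientation: [-2.86, -0.764, -0.649]
contact_force: [0.1, -0.4, -2.5]
grip_width: 0.0112
```

>>> play_rows --pt "-0.5 0 1 0 0 0 255" --pt "0 0 0 0 0 0 255"

```text
clock: 8.55
tcp_pos: [0.516, -0.1837, 0.0504]
orientation: [-2.86, -0.764, -0.65]
contact_force: [-0.4, -0.5, -2.9]
grip_width: 0.0118
```

```bash
python3 - <<'E'
from h import *
p,Rt=tool_for_key([.505,-.19,.0],R.from_euler('z',30,degrees=True));delta(p,Rt)
k,Rk=key_now();print(k,Rk.apply([0,0,1]))
E
```

```text
t 8.55 tcp [ 0.516  -0.1837  0.0504] F [-0.4 -0.5 -2.9] M [-0.39  0.61  0.01] w 0.0118 q [ 1.22  0.61 -0.94  2.15  0.36  0.34 -0.93]
shift mm (tool now) [-2.4 -0.3 -2.4] rot [ 0.005 -0.003  0.002]
shift mm (target tool) [-2.4 -0.4 -2.4]
[ 0.50825478 -0.18883392 -0.00117789] [-0.00511488  0.00291237  0.99998268]
```

Model height is already -1 mm and there's no contact yet, so I'll keep going in small steps.

>>> play_rows --pt "-0.5 0 1 0 0 0 255" --pt "0 0 0 0 0 0 255"

```text
clock: 8.75
tcp_pos: [0.5159, -0.1837, 0.0492]
orientation: [-2.86, -0.764, -0.65]
contact_force: [0.1, -0.5, -1.9]
grip_width: 0.011
```

>>> play_rows --pt "-0.5 0 1 0 0 0 255" --pt "0 0 0 0 0 0 255"

```text
clock: 8.95
tcp_pos: [0.5159, -0.1838, 0.0479]
orientation: [-2.86, -0.764, -0.65]
contact_force: [0.6, 0.0, -3.1]
grip_width: 0.0117
```

```bash
python3 - <<'E'
from h import *
k,Rk=key_now();print(k,Rk.apply([0,0,1]),r.get_obs()['contact_force'],r.get_obs()['moment'])
f=grab_frame('scene');cv2.imwrite(f'pics/s9.png',cv2.resize(f['color'][200:360,290:450],None,fx=4,fy=4,interpolation=cv2.INTER_CUBIC)[:600])
E
```

```text
[ 0.50823233 -0.18890771 -0.00363583] [-0.00511011  0.00280144  0.99998302] [ 0.60125253  0.03532359 -3.10714294] [-0.31966201  0.59137902  0.04305505]
```

View pics/s9.png

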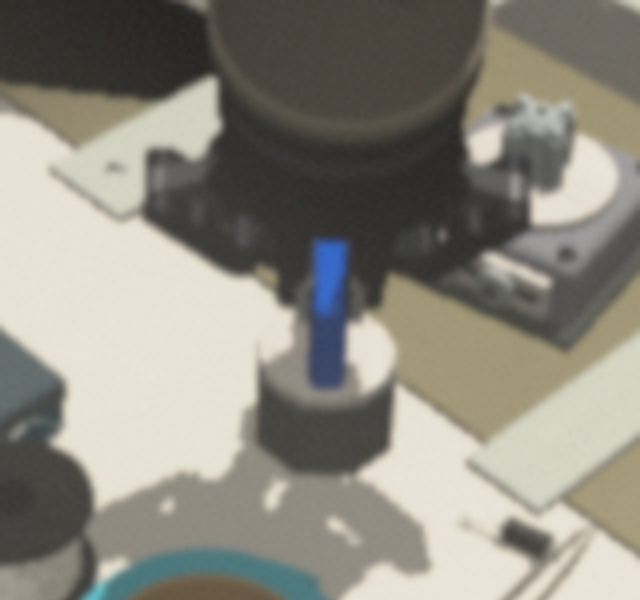

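>>> play_rows --pt "-0.5 0 1 0 0 0 255" --pt "0 0 0 0 0 0 255"

```text
clock: 9.2
tcp_pos: [0.5166, -0.184, 0.0473]
orientation: [-2.86, -0.764, -0.652]
contact_force: [-0.2, 0.3, -1.4]
grip_width: 0.0114
```

>>> play_rows --pt "-0.5 0 1 0 0 0 255" --pt "0 0 0 0 0 0 255"

```text
clock: 9.4
tcp_pos: [0.5174, -0.184, 0.0475]
orientation: [-2.861, -0.765, -0.653]
contact_force: [0.1, 0.0, -2.0]
grip_width: 0.0114
```

```bash
python3 - <<'E'
from h import *
k,Rk=key_now();print(k,Rk.apply([0,0,1]),r.get_obs()['contact_force'],r.get_obs()['moment'])
f=grab_frame('scene')
P,uv=pts(f,np.ones((480,640),bool)); h=cv2.cvtColor(f['color'],cv2.COLOR_BGR2HSV)
hv=h[uv[:,1],uv[:,0]]
near=(np.hypot(P[:,0]-.508,P[:,1]+.189)<.028)
m=near&(hv[:,1]<60)&(hv[:,2]>100)&(P[:,2]>.03)&(P[:,2]<.055)
print('disc z',np.median(P[m,2]),m.sum()); 
b=near&(hv[:,1]>120)&(P[:,2]>.05); print('wing top z',np.percentile(P[b,2],[50,95,99]))
A=np.c_[P[m,:2],np.ones(m.sum())];print('plane',np.linalg.lstsq(A,P[m,2],rcond=None)[0])
ref=(np.hypot(P[:,0]-.47,P[:,1]+.19)<.06)&(hv[:,1]<60)&(P[:,2]<.02);print('bench z',np.median(P[ref,2]))
E
```

```text
[ 0.50981072 -0.18925756 -0.00408883] [-0.00770293  0.00438422  0.99996072] [ 0.12116285  0.00307542 -1.96311186] [-0.31572295  0.60737791 -0.01741763]
disc z 0.03870496517733124 498
wing top z [0.07872236 0.08094289 0.10256529]
plane [0.01717323 0.00298205 0.03049379]
bench z -0.0015280807326094603
```

Disc top is 40 mm above the bench and level, so the key is standing on it. Releasing now.

>>> play_rows --pt "0 0 0 0 0 0 0" --pt "0 0 0 0 0 0 0" --pt "0 0 0 0 0 0 0" --pt "0 0 0 0 0 0 0" --pt "0 0 0 0 0 0 0"

```text
clock: 9.95
tcp_pos: [0.5187, -0.1842, 0.048]
orientation: [-2.861, -0.765, -0.657]
contact_force: [0.8, -0.9, 0.8]
grip_width: 0.0821
```

>>> play_rows --pt "0 0 0 0 0 0 0" --pt "0 0 0 0 0 0 0" --pt "0 0 -20 0 0 0 0" --pt "0 0 -40 0 0 0 0" --pt "0 0 -40 0 0 0 0"

```text
clock: 10.45
tcp_pos: [0.479, -0.2018, 0.1371]
orientation: [-2.853, -0.77, -0.65]
contact_force: [0.6, -0.8, 0.2]
grip_width: 0.0857
```

```bash
python3 - <<'E'
from h import *
delta([.508,-.189,.2],toolR(30,0))
for n in('scene','top'):
    f=grab_frame(n);save(f,n+'10')
f=grab_frame('wrist');save(f,'wrist10');np.savez('w10.npz',**f)
E
```

```text
t 10.45 tcp [ 0.479  -0.2018  0.1371] F [ 0.6 -0.8  0.2] M [-0.28  0.32 -0.05] w 0.0857 q [ 1.53  0.52 -1.21  2.13  0.23  0.55 -0.79]
shift mm (tool now) [ 55.7   3.4 -43.1] rot [-0.001 -0.448  0.004]
shift mm (target tool) [ 31.5   3.4 -62.9]
```

View pics/scene10.png

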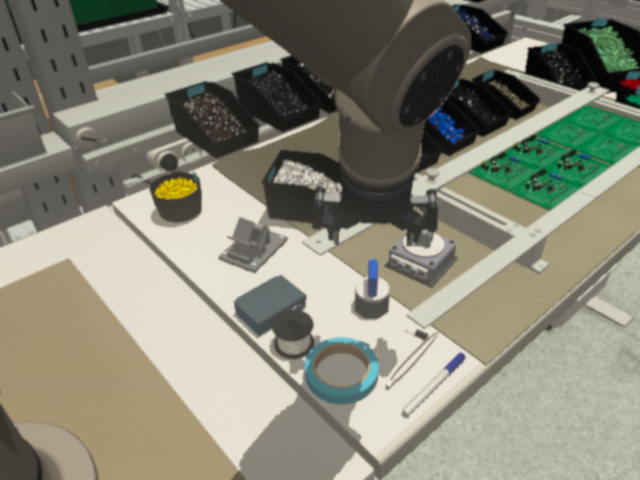

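View pics/wrist10.png

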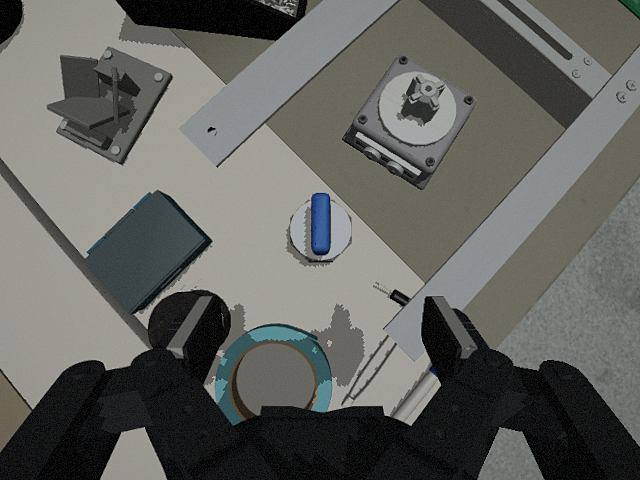

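The key stands free and upright, at (320,228) in the wrist view, and the spindle is at (428,95). Next I'll bring the tool vertical above it.

>>> play_rows --pt "0 0 -15 0 -0.115 0 0" --pt "0 0 -15 0 -0.115 0 0" --pt "0 0 -15 0 -0.115 0 0" --pt "0 0 -15 0 -0.105 0 0" --pt "0 0 0 0 0 0 0"

```text
clock: 11.1
tcp_pos: [0.4628, -0.2124, 0.1928]
orientation: [3.032, 0.804, -0.029]
contact_force: [1.0, 0.8, -0.2]
grip_width: 0.0855
```

```bash
python3 - <<'E'
from h import *
delta([.508,-.189,.2],toolR(30,0))
f=grab_frame('wrist');save(f,'wrist11');np.savez('w11.npz',**f)
cv2.imwrite('pics/w11z.png',cv2.resize(f['color'][60:260,240:500],None,fx=3,fy=3,interpolation=cv2.INTER_CUBIC))
E
```

```text
t 11.1 tcp [ 0.4628 -0.2124  0.1928] F [ 1.   0.8 -0.2] M [ 0.06 -0.04  0.01] w 0.0855 q [ 1.12  0.39 -1.    1.9   0.38  1.07 -1.1 ]
shift mm (tool now) [50.7  2.1 -8.2] rot [-0.     0.019 -0.005]
shift mm (target tool) [50.8  2.4 -7.2]
```

View pics/wrist11.png

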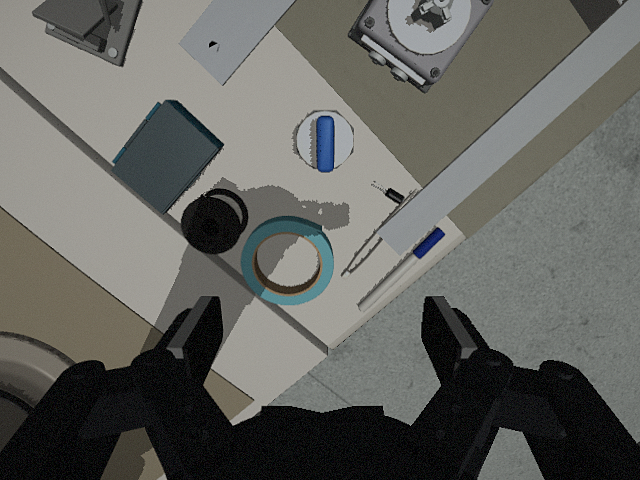

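```bash
cat >> h.py <<'E'
def wing(f,box):
    u0,v0,u1,v1=box
    h=cv2.cvtColor(f['color'],cv2.COLOR_BGR2HSV);m=cv2.inRange(h,(105,120,40),(130,255,255))>0
    k=np.zeros_like(m);k[v0:v1,u0:u1]=True;m&=k
    P,uv=pts(f,m); top=P[:,2]>np.percentile(P[:,2],90)-.006
    q=onz(f,uv[top],.08)[:,:2]
    c,s,a=cv2.minAreaRect((q*1000).astype(np.float32))
    b=cv2.boxPoints((c,s,a)); e=[b[1]-b[0],b[2]-b[1]]; L=max(e,key=np.linalg.norm)
    y=np.degrees(np.arctan2(L[1],L[0])); y=(y+90)%180-90
    print('wing c',np.round(c,1),'size',np.round(s,1),'yaw',round(y,1),'mean',(q.mean(0)*1e3).round(1),'zmax',np.percentile(P[:,2],95).round(4))
    return np.array(c)/1e3,y
E
python3 - <<'E'
from h import *
f=dict(np.load('w11.npz'));wing(f,(280,90,380,190))
f=dict(np.load('w10.npz'));wing(f,(280,180,380,280))
E
```

```text
wing c [ 512.6 -186.5] size [42.4 12.8] yaw 29.8 mean [ 512.8 -186.4] zmax 0.0814
wing c [ 511.4 -187.2] size [42.6 12.3] yaw 29.9 mean [ 511.2 -187.3] zmax 0.0813
```

View pics/w11z.png

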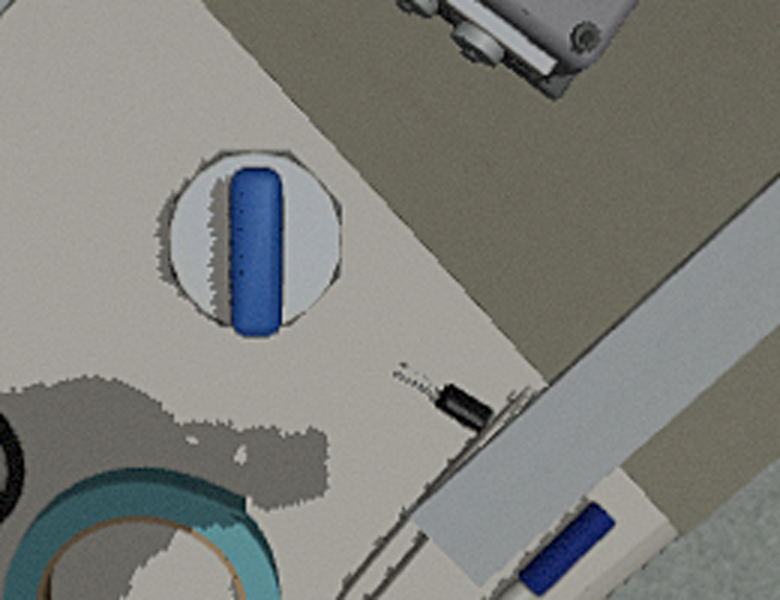

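>>> play_rows --pt "28 1 20 0 0.019 -0.005 0" --pt "28 1 25 0 0 0 0" --pt "0 0 10 0 0 0 0" --pt "0 0 0 0 0 0 0"

```text
clock: 11.55
tcp_pos: [0.5061, -0.1881, 0.1268]
orientation: [-3.027, -0.805, 0.003]
contact_force: [-0.4, -0.9, -0.6]
grip_width: 0.0853
```

```bash
python3 - <<'E'
from h import *
f=grab_frame('wrist');save(f,'wrist12')
c,y=wing(f,(240,150,400,340))
delta([c[0],c[1],.047],toolR(y,0))
E
```

```text
wing c [ 513.6 -186.3] size [42.6 13.2] yaw 29.5 mean [ 514.  -185.8] zmax 0.0814
t 11.6 tcp [ 0.5062 -0.1882  0.1275] F [-0.2  0.5  0.4] M [-0.    0.02  0.01] w 0.0853 q [ 0.97  0.52 -0.94  1.9   0.49  0.98 -1.24]
shift mm (tool now) [ 7.3  2.7 80.5] rot [-0.009 -0.001  0.004]
shift mm (target tool) [ 7.3  1.9 80.5]
```

View pics/wrist12.png

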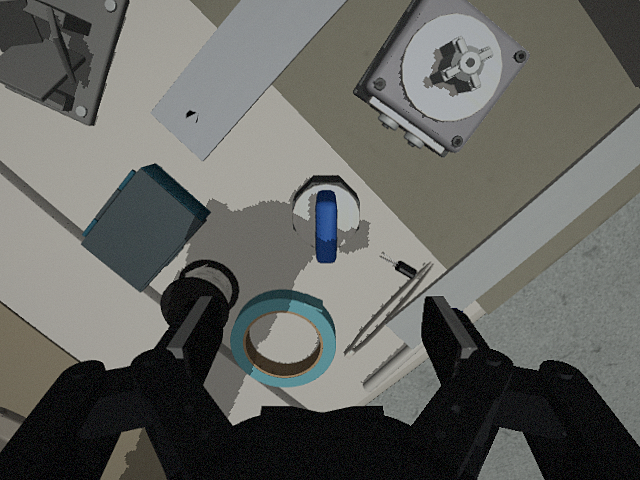

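```bash
python3 - <<'E'
from h import *
f=grab_frame('wrist');np.savez('w12.npz',**f)
cv2.imwrite('pics/w12z.png',cv2.resize(f['color'][0:120,390:550],None,fx=5,fy=5,interpolation=cv2.INTER_CUBIC))
E
```

```text
(no output)
```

View pics/w12z.png

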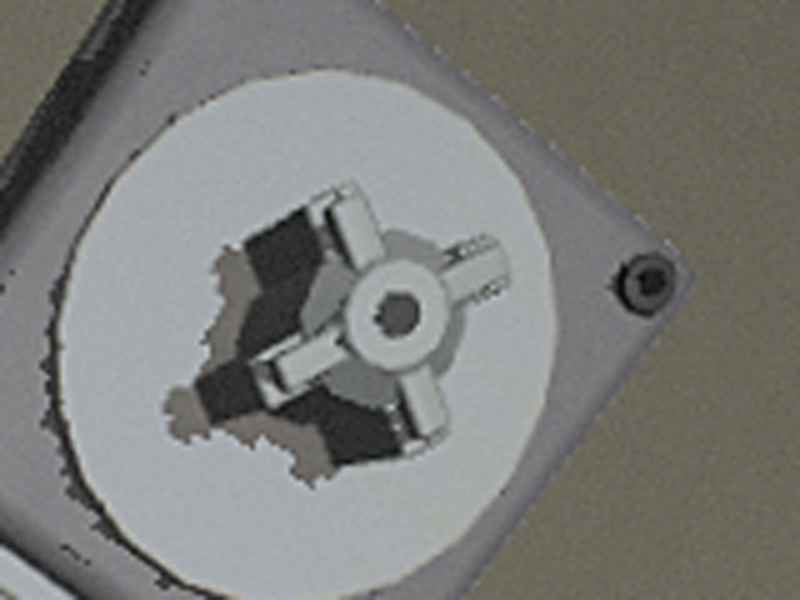

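>>> play_rows --pt "4 1 25 -0.009 0 0.004 0" --pt "3 1 25 0 0 0 0" --pt "0 0 20 0 0 0 0" --pt "0 0 0 0 0 0 0"

```text
clock: 12.05
tcp_pos: [0.5133, -0.1922, 0.0599]
orientation: [3.035, 0.786, 0.011]
contact_force: [-1.3, 1.2, 0.1]
grip_width: 0.0852
```

```bash
python3 - <<'E'
from h import *
f=grab_frame('wrist');save(f,'wrist13')
c,y=wing(f,(270,180,370,400))
delta([c[0],c[1],.047],toolR(y,0))
E
```

```text
wing c [ 513.8 -186. ] size [43.7 13.5] yaw 29.3 mean [ 514.6 -185.6] zmax 0.0812
t 12.1 tcp [ 0.5144 -0.1923  0.0613] F [ 0.9 -0.2 -0.3] M [-0.02 -0.    0.01] w 0.0853 q [ 0.9   0.6  -0.86  1.94  0.6   0.86 -1.34]
shift mm (tool now) [ 2.5 -6.  14.3] rot [ 0.009 -0.006 -0.005]
shift mm (target tool) [ 2.7 -5.8 14.3]
```

View pics/wrist13.png

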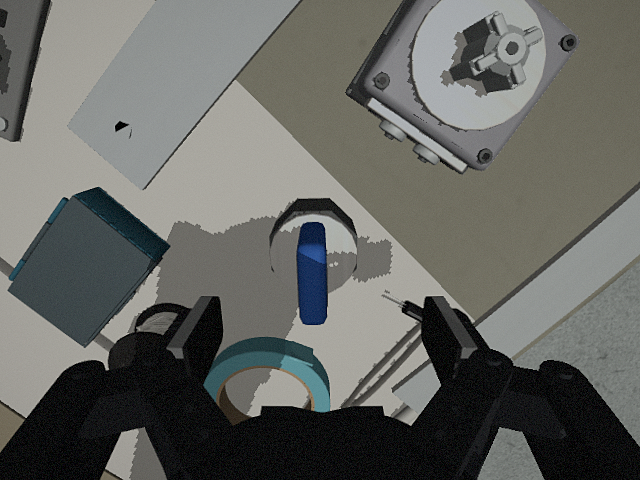

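>>> play_rows --pt "1 -4 8 0.009 -0.006 -0.005 0" --pt "1 -2 5 0 0 0 0" --pt "0 0 0 0 0 0 0" --pt "0 0 0 0 0 0 0"

```text
clock: 12.5
tcp_pos: [0.515, -0.1873, 0.0513]
orientation: [3.037, 0.792, 0.007]
contact_force: [0.2, -0.2, -0.3]
grip_width: 0.0855
```

```bash
python3 - <<'E'
from h import *
f=grab_frame('wrist');save(f,'wrist14')
c,y=wing(f,(270,180,370,400))
delta([c[0],c[1],.047],toolR(y,0))
E
```

```text
wing c [ 513.9 -185.8] size [44.3 13.2] yaw 29.9 mean [ 514.8 -185.5] zmax 0.0812
t 12.55 tcp [ 0.515  -0.1873  0.0514] F [-0.1  0.2  0.4] M [-0.01 -0.03 -0.01] w 0.0855 q [ 0.88  0.62 -0.85  1.95  0.62  0.85 -1.36]
shift mm (tool now) [-0.2 -1.9  4.3] rot [ 0.004 -0.004 -0.011]
shift mm (target tool) [-0.2 -1.9  4.4]
```

View pics/wrist14.png

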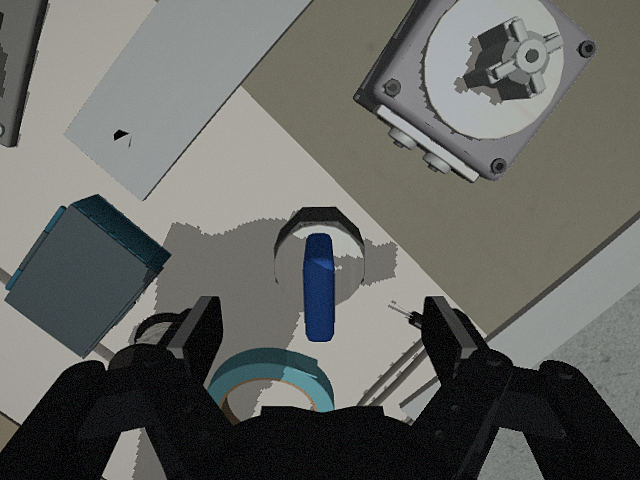

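>>> play_rows --pt "0 -2 4 0.004 -0.004 -0.011 0" --pt "0 0 0 0 0 0 0" --pt "0 0 0 0 0 0 255" --pt "0 0 0 0 0 0 255" --pt "0 0 0 0 0 0 255" --force 60

```text
clock: 13.05
tcp_pos: [0.5144, -0.1854, 0.0476]
orientation: [3.035, 0.811, 0.0]
contact_force: [-0.3, -0.1, -0.5]
grip_width: 0.0441
```

>>> play_rows --pt "0 0 0 0 0 0 255" --pt "0 0 0 0 0 0 255" --pt "0 0 0 0 0 0 255" --pt "0 0 0 0 0 0 255" --pt "0 0 0 0 0 0 255"

```text
clock: 13.55
tcp_pos: [0.5147, -0.1857, 0.0478]
orientation: [3.034, 0.81, 0.001]
contact_force: [-0.0, 0.0, 0.2]
grip_width: 0.0114
```

```bash
python3 - <<'E'
from h import *
f=grab_frame('wrist');save(f,'wrist15');np.savez('w15.npz',**f)
c,y=wing(f,(270,180,370,400))
delta([c[0],c[1],.047],toolR(y,0)); print(r.get_obs()['orientation'])
E
```

```text
wing c [ 514.1 -185.8] size [43.7 13.4] yaw 30.7 mean [ 515.1 -185.1] zmax 0.0812
t 13.6 tcp [ 0.5147 -0.1857  0.0478] F [ 0.9 -1.2 -1.7] M [ 0.04  0.   -0.04] w 0.0117 q [ 0.88  0.62 -0.85  1.95  0.62  0.85 -1.35]
shift mm (tool now) [-0.6 -0.2  0.8] rot [ 0.001 -0.    -0.014]
shift mm (target tool) [-0.6 -0.2  0.8]
[3.03435538e+00 8.10275054e-01 9.83546003e-04]
```

View pics/wrist15.png

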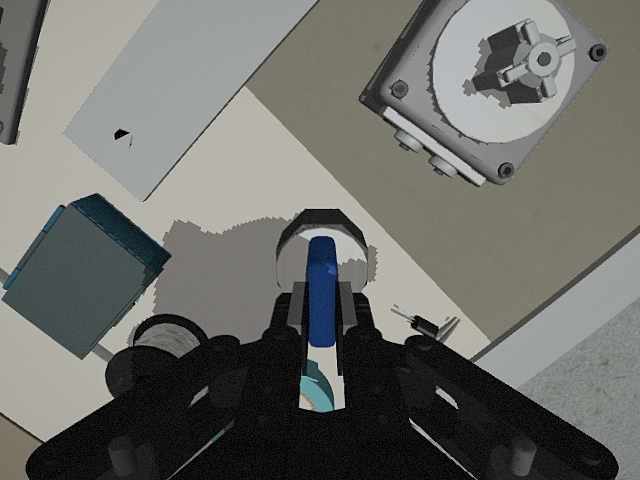

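```bash
python3 - <<'E'
from h import *
f=dict(np.load('w15.npz'));o=r.get_obs()
h=cv2.cvtColor(f['color'],cv2.COLOR_BGR2HSV);m=cv2.inRange(h,(105,120,40),(130,255,255))>0
k=np.zeros_like(m);k[200:400,270:370]=1;m&=k
P,uv=pts(f,m);R0=R.from_rotvec(o['orientation']);L=R0.inv().apply(P-o['tcp_pos'])*1e3
zt=np.percentile(P[:,2],97);print(zt)
for th in(.001,.002,.003):
    t=P[:,2]>.0812-th;print(th,np.percentile(L[t,0],[0,1,5,50,95,99,100]).round(1),np.percentile(L[t,1],[1,50,99]).round(1))
v=f['color'][225:352:4,321];print([(225+4*i,x.tolist()) for i,x in enumerate(v)])
# end face points
for zz in(.045,.05,.055,.06,.065,.07,.075):
    t=abs(P[:,2]-zz)<.003;print(zz,t.sum(),np.percentile(L[t,0],[50,99]).round(1) if t.sum()else'')
E
```

```text
0.08140933875019962
0.001 [-22.2 -21.1 -19.3  -0.6  15.2  17.1  19.1] [-5.5 -0.2  4.7]
0.002 [-22.9 -21.9 -19.5  -0.6  16.2  17.8  19.1] [-6.  -0.6  5.4]
0.003 [-23.2 -22.2 -19.5  -0.1  17.   18.4  19.2] [-6.2 -0.6  5.5]
[(225, [82, 86, 85]), (229, [192, 196, 190]), (233, [182, 189, 187]), (237, [65, 38, 23]), (241, [70, 35, 14]), (245, [70, 38, 27]), (249, [70, 38, 20]), (253, [71, 36, 19]), (257, [70, 34, 10]), (261, [72, 37, 19]), (265, [87, 46, 23]), (269, [93, 50, 21]), (273, [101, 57, 32]), (277, [96, 51, 16]), (281, [97, 47, 21]), (285, [98, 52, 25]), (289, [99, 55, 28]), (293, [102, 54, 32]), (297, [100, 52, 28]), (301, [101, 57, 31]), (305, [99, 53, 24]), (309, [101, 57, 33]), (313, [98, 55, 24]), (317, [96, 53, 25]), (321, [97, 50, 31]), (325, [102, 59, 32]), (329, [97, 51, 25]), (333, [101, 55, 29]), (337, [100, 57, 31]), (341, [97, 48, 23]), (345, [84, 41, 19]), (349, [175, 184, 184])]
0.045 76 [18.9 19.4]
0.05 98 [18.9 19.5]
0.055 112 [18.9 19.6]
0.06 115 [18.9 19.4]
0.065 130 [18.9 19.6]
0.07 139 [18.9 19.7]
0.075 215 [18.6 19.7]
```

```bash
python3 - <<'E'
from h import *
f=dict(np.load('w12.npz'))
a=np.array([(355,225),(425,405),(485,268),(300,358),(398,315)])/5+[390,0]
q=onz(f,a,.077);print(q.round(4))
for i,j in((0,1),(2,3)):
    d=q[j]-q[i];print(np.degrees(np.arctan2(d[1],d[0]))%90)
E
```

```text
[[ 0.6497 -0.1976  0.077 ]
 [ 0.6379 -0.2163  0.077 ]
 [ 0.6539 -0.2134  0.077 ]
 [ 0.6345 -0.2004  0.077 ]
 [ 0.6444 -0.2076  0.077 ]]
57.802328532280185
56.0469263548589
```

>>> play_rows --pt "0 0 -10 0 0 0 255" --pt "0 0 -25 0 0 0 255" --pt "0 0 -40 0 0 0 255" --pt "0 0 -40 0 0 0 255" --pt "0 0 0 0 0 0 255"

```text
clock: 14.1
tcp_pos: [0.5119, -0.1841, 0.1661]
orientation: [-3.03, -0.813, 0.008]
contact_force: [1.1, -0.8, -1.7]
grip_width: 0.0116
```

```bash
python3 - <<'E'
from h import *
delta([.57,-.2,.17],toolR(30,0))
f=grab_frame('wrist');save(f,'wrist16');np.savez('w16.npz',**f)
cv2.imwrite('pics/w16z.png',cv2.resize(f['color'][0:120,340:500],None,fx=5,fy=5,interpolation=cv2.INTER_CUBIC))
E
```

```text
t 14.1 tcp [ 0.5119 -0.1841  0.1661] F [ 1.1 -0.8 -1.7] M [ 0.01 -0.09 -0.05] w 0.0116 q [ 0.98  0.48 -0.97  1.86  0.45  1.05 -1.21]
shift mm (tool now) [42.3 42.8 -4.3] rot [-0.005  0.004  0.   ]
shift mm (target tool) [42.4 42.8 -3.9]
```

View pics/wrist16.png

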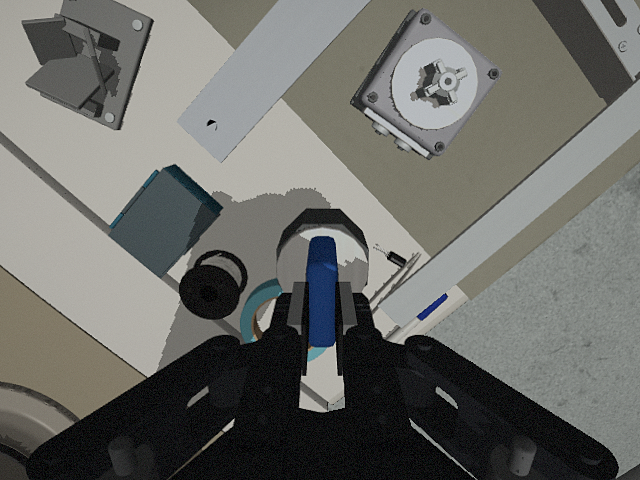

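>>> play_rows --pt "6 35 0 -0.005 0.004 -0.118 255" --pt "10 35 0 0 0 -0.118 255" --pt "15 30 0 0 0 -0.118 255" --pt "15 20 0 0 0 -0.118 255" --pt "0 0 0 0 0 0 255"

```text
clock: 14.65
tcp_pos: [0.615, -0.2485, 0.1549]
orientation: [-2.739, -1.522, 0.023]
contact_force: [0.3, 0.8, -2.3]
grip_width: 0.0116
```

```bash
python3 - <<'E'
from h import *
delta([.595,-.283,.155],toolR(57,0))
f=grab_frame('wrist');save(f,'wrist17');np.savez('w17.npz',**f)
E
```

```text
t 14.65 tcp [ 0.615  -0.2485  0.1549] F [ 0.3  0.8 -2.3] M [ 0.08 -0.03 -0.01] w 0.0116 q [ 0.92  0.71 -0.98  1.57  0.62  1.22 -0.73]
shift mm (tool now) [-39.9   1.2   0.2] rot [-0.014  0.009  0.02 ]
shift mm (target tool) [-39.9   2.   -0.1]
```

View pics/wrist17.png

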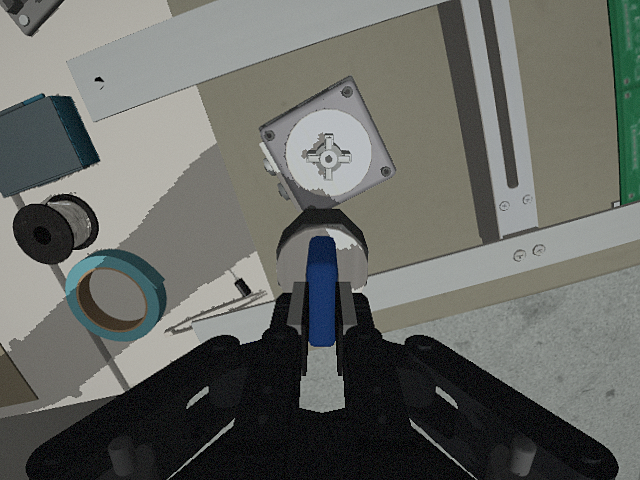

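>>> play_rows --pt "0 0 0 -0.014 0.009 0 255" --pt "0 0 0 0 0 0 255"

```text
clock: 14.9
tcp_pos: [0.6104, -0.2479, 0.1521]
orientation: [-2.746, -1.518, 0.008]
contact_force: [-1.0, -0.4, -3.2]
grip_width: 0.0116
```

```bash
cat > sp.py <<'E'
from h import *
def spindle(f,c0=(.644,-.2075)):
    P,uv=pts(f,np.ones((480,640),bool))
    m=(np.hypot(P[:,0]-c0[0],P[:,1]-c0[1])<.022)
    top=P[m]; print('zmax',np.percentile(top[:,2],[99,99.8]).round(4))
    z99=np.percentile(top[:,2],99)
    S=m&(P[:,2]>z99-.008)
    q=P[S]; u=uv[S]
    c=(q[:,:2].min(0)+q[:,:2].max(0))/2
    for it in range(10):
        d=q[:,:2]-c; rr=np.hypot(*d.T); out=rr>.0115
        th=np.arctan2(d[out,1],d[out,0]); ph=np.angle(np.exp(4j*th).sum())/4
        # tooth-wise: fit centre lines
        e1=np.array([np.cos(ph),np.sin(ph)]);e2=np.array([-e1[1],e1[0]])
        a=d@e1;b=d@e2
        t1=out&(abs(a)>abs(b)); t2=out&(abs(b)>abs(a))
        mb=np.mean([(b[t1&(a*s>0)].min()+b[t1&(a*s>0)].max())/2 for s in(1,-1)]); ma=np.mean([(a[t2&(b*s>0)].min()+a[t2&(b*s>0)].max())/2 for s in(1,-1)])
        c=c+e1*ma*.5+e2*mb*.5
    print('centre(tooth lines)',(c*1e3).round(2),'yaw%90',np.degrees(ph)%90,'n',S.sum(),'radii',[round(float(x)*1e3,1) for x in(a.max(),-a.min(),b.max(),-b.min())])
    return c,np.degrees(ph)%90
E
python3 - <<'E'
from sp import *
o=r.get_obs()
delta([.595,-.283,.155],toolR(57,0));rv=o['orientation'];print('toolyaw',np.degrees(2*np.arctan2(rv[1],rv[0])))
f=grab_frame('wrist');np.savez('w18.npz',**f)
spindle(f)
cv2.imwrite('pics/w18z.png',cv2.resize(f['color'][100:220,260:400],None,fx=5,fy=5,interpolation=cv2.INTER_CUBIC))
for n in('top','scene'):
    spindle(dict(np.load(n+'0.npz')))
E
```

```text
t 14.9 tcp [ 0.6104 -0.2479  0.1521] F [-1.  -0.4 -3.2] M [-0.01  0.03 -0.02] w 0.0116 q [ 0.93  0.7  -0.98  1.59  0.62  1.19 -0.74]
shift mm (tool now) [-37.9   5.6  -2.9] rot [-0.006  0.002  0.015]
shift mm (target tool) [-37.8   6.2  -2.9]
toolyaw -302.13072041695176
zmax [0.0786 0.0791]
centre(tooth lines) [ 644.28 -206.9 ] yaw%90 57.7318562914787 n 966 radii [15.7, 16.0, 15.6, 15.9]
zmax [0.0781 0.0786]
centre(tooth lines) [ 644.18 -207.24] yaw%90 56.21369826606886 n 115 radii [15.0, 15.0, 16.4, 14.4]
zmax [0.0767 0.077 ]
centre(tooth lines) [ 642.14 -209.19] yaw%90 58.81902607238483 n 151 radii [16.4, 15.4, 17.0, 15.8]
```

View pics/w18z.png

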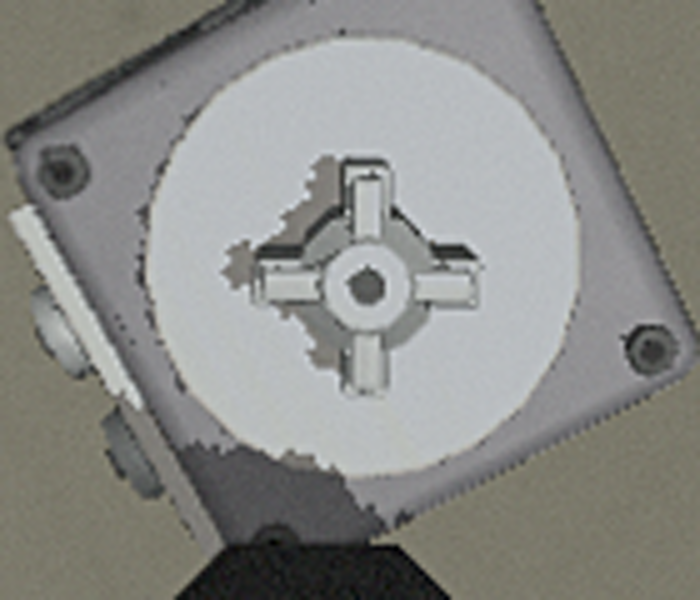

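```bash
python3 - <<'E'
from h import *
f=dict(np.load('w18.npz'))
C=np.load('C.npy');T=f['T']@np.linalg.inv(C)
o=r.get_obs();print(T[:3,3],o['tcp_pos'])
h=cv2.cvtColor(f['color'],cv2.COLOR_BGR2HSV);m=cv2.inRange(h,(105,120,40),(130,255,255))>0
k=np.zeros_like(m);k[225:400,270:370]=1;m&=k
loc=lambda P:(P-T[:3,3])@T[:3,:3]*1e3
P,uv=pts(f,m);L=loc(P)
zt=np.percentile(L[:,2],3);print('ztop',zt)
t=L[:,2]<zt+1.5
print('top x',np.percentile(L[t,0],[0,1,5,95,99,100]).round(1),'y',np.percentile(L[t,1],[0.5,2,50,98,99.5]).round(1))
for a,b in((4,10),(10,20),(20,30),(30,38)):
    e=(L[:,2]>zt+a)&(L[:,2]<zt+b)&(abs(L[:,1])<5);print('endface z',a,b,np.median(L[e,0]).round(2),e.sum())
# disc (bright, low saturation) at zt+40
P2,uv2=pts(f,(h[...,1]<70)&(h[...,2]>90)); L2=loc(P2)
d=(abs(L2[:,2]-zt-40)<3)&(np.hypot(L2[:,0]+2,L2[:,1])<30)
print('disc n',d.sum(),L2[d].min(0).round(1),L2[d].max(0).round(1),'z',np.median(L2[d,2])-zt)
q=L2[d];A=np.c_[q[:,:2],np.ones(len(q))];print('disc slope (tool x,y)',np.linalg.lstsq(A,q[:,2],rcond=None)[0].round(4))
# rim: hull points of front arc
rr=[];
for th in np.radians(np.arange(-70,71,5)):
    s=q[:,0]*np.cos(th)+q[:,1]*np.sin(th); i=np.argsort(s)[-3]; rr.append(q[i,:2])
rr=np.array(rr);A=np.c_[2*rr,np.ones(len(rr))];s=np.linalg.lstsq(A,(rr**2).sum(1),rcond=None)[0];print('circle',s[:2],np.sqrt(s[2]+s[0]**2+s[1]**2))
# with radius fixed 26
from scipy.optimize import least_squares
print(least_squares(lambda c:np.hypot(*(rr-c).T)-26,[-2,0],loss='soft_l1').x)
E
```

```text
[ 0.61059794 -0.24769631  0.15219743] [ 0.61041048 -0.2479167   0.15222803]
ztop -33.32715393614235
top x [-22.6 -21.1 -19.1  15.5  17.4  19.1] y [-6.  -5.6 -0.7  4.7  5.1]
endface z 4 10 19.0 124
endface z 10 20 19.03 177
endface z 20 30 19.01 142
endface z 30 38 19.0 100
disc n 3085 [-16.  -26.1   5.1] [23.  25.3  9.7] z 40.799283260352375
disc slope (tool x,y) [ 6.3000e-03 -2.9000e-03  7.4507e+00]
circle [-2.34932863 -0.28026187] 25.370816276546062
[-3.13477144 -0.27396974]
```

```bash
cat > go.py <<'E'
from h import *
import sys
z=float(sys.argv[1]); yaw=57.7
ox=float(sys.argv[2]) if len(sys.argv)>2 else 0; oy=float(sys.argv[3]) if len(sys.argv)>3 else 0
Rt=toolR(yaw,0); S=np.array([.6442,-.2069,z+.0478])-Rt.apply([-.0028,-.00035,0])+Rt.apply([ox/1e3,oy/1e3,0])
delta(S,Rt); o=r.get_obs(); print('key bottom',o['tcp_pos'][2]-.0478)
E
python3 go.py .087
```

```text
t 14.95 tcp [ 0.6104 -0.2479  0.1522] F [ 0.3 -0.2 -2.4] M [0.02 0.02 0.04] w 0.0119 q [ 0.93  0.7  -0.98  1.59  0.62  1.19 -0.74]
shift mm (tool now) [55.6  7.3 17.2] rot [-0.006  0.003  0.003]
shift mm (target tool) [55.5  7.  17.4]
key bottom 0.10442803383363855
```

>>> play_rows --pt "20 3 0 -0.006 0.003 0.003 255" --pt "20 3 2 0 0 0 255" --pt "14 1 5 0 0 0 255" --pt "0 0 0 0 0 0 255" --pt "0 0 0 0 0 0 255"

```text
clock: 15.45
tcp_pos: [0.6421, -0.2069, 0.1451]
orientation: [2.752, 1.509, -0.006]
contact_force: [-0.1, -0.6, -3.0]
grip_width: 0.0117
```

```bash
python3 go.py .087; python3 -c "
from h import *
for n in('scene','top'):
    f=grab_frame(n);u=(370,170,490,290) if n=='scene' else (310,140,430,240)
    cv2.imwrite(f'pics/{n}19.png',cv2.resize(f['color'][u[1]:u[3],u[0]:u[2]],None,fx=5,fy=5,interpolation=cv2.INTER_CUBIC))
"
```

```text
t 15.45 tcp [ 0.6421 -0.2069  0.1451] F [-0.1 -0.6 -3. ] M [-0.05  0.03 -0.08] w 0.0117 q [ 0.84  0.73 -0.97  1.56  0.63  1.19 -0.82]
shift mm (tool now) [ 4.   2.  10.3] rot [ 0.     0.005 -0.004]
shift mm (target tool) [ 3.9  2.1 10.3]
key bottom 0.09734037738343415
```

View pics/scene19.png

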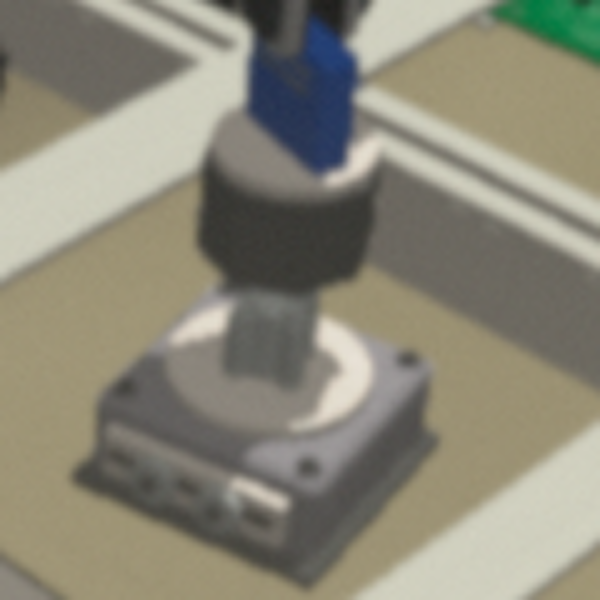

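>>> play_rows --pt "4 2 3 0 0.005 -0.004 255" --pt "0 0 3 0 0 0 255" --pt "0 0 0 0 0 0 255" --pt "0 0 0 0 0 0 255"

```text
clock: 15.95
tcp_pos: [0.6452, -0.2076, 0.1385]
orientation: [2.754, 1.51, -0.001]
contact_force: [-0.5, -0.6, -2.5]
grip_width: 0.0117
```

```bash
python3 go.py .077
```

```text
t 15.95 tcp [ 0.6452 -0.2076  0.1385] F [-0.5 -0.6 -2.5] M [ 0.04 -0.06  0.02] w 0.0117 q [ 0.84  0.74 -0.96  1.56  0.64  1.18 -0.82]
shift mm (tool now) [ 2.9 -0.8 13.7] rot [ 0.     0.001 -0.004]
shift mm (target tool) [ 2.9 -0.8 13.7]
key bottom 0.09067261497726195
```

>>> play_rows --pt "3 -1 4 0 0 -0.004 255" --pt "0 0 2 0 0 0 255" --pt "0 0 0 0 0 0 255"

```text
clock: 16.25
tcp_pos: [0.6458, -0.2046, 0.1319]
orientation: [2.751, 1.515, -0.001]
contact_force: [-0.5, 0.2, -2.3]
grip_width: 0.0113
```

```bash
python3 go.py .077
```

```text
t 16.25 tcp [ 0.6458 -0.2046  0.1319] F [-0.5  0.2 -2.3] M [-0.    0.02  0.01] w 0.0113 q [ 0.83  0.74 -0.96  1.57  0.65  1.18 -0.83]
shift mm (tool now) [-0.   0.2  7.1] rot [ 0.     0.001 -0.   ]
shift mm (target tool) [-0.   0.2  7.1]
key bottom 0.08407623642093512
```

>>> play_rows --pt "0 0 3 0 0 0 255" --pt "0 0 3 0 0 0 255" --pt "0 0 0 0 0 0 255"

```text
clock: 16.55
tcp_pos: [0.6458, -0.2044, 0.1253]
orientation: [2.751, 1.516, -0.001]
contact_force: [-0.1, 0.3, -2.6]
grip_width: 0.0115
```

```bash
python3 go.py .07; python3 -c "
from h import *
for n in('scene','top'):
    f=grab_frame(n);u=(370,170,490,290) if n=='scene' else (310,140,430,240)
    cv2.imwrite(f'pics/{n}20.png',cv2.resize(f['color'][u[1]:u[3],u[0]:u[2]],None,fx=5,fy=5,interpolation=cv2.INTER_CUBIC))
"
```

```text
t 16.55 tcp [ 0.6458 -0.2044  0.1253] F [-0.1  0.3 -2.6] M [-0.01 -0.03  0.06] w 0.0115 q [ 0.83  0.75 -0.96  1.57  0.65  1.17 -0.83]
shift mm (tool now) [-0.2  0.3  7.5] rot [0.    0.001 0.   ]
shift mm (target tool) [-0.2  0.3  7.5]
key bottom 0.07749208714487091
```

View pics/scene20.png

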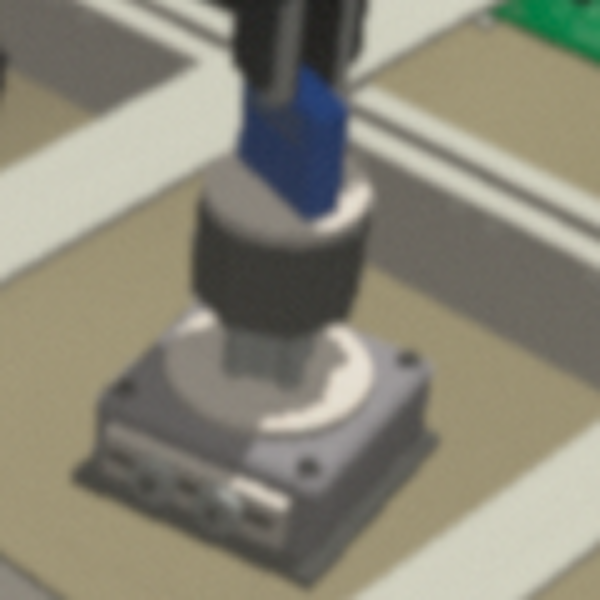

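>>> play_rows --pt "0 0 3 0 0 0 255" --pt "0 0 0 0 0 0 255"

```text
clock: 16.85
tcp_pos: [0.6462, -0.2045, 0.1227]
orientation: [2.751, 1.515, 0.0]
contact_force: [-0.1, -0.2, -2.6]
grip_width: 0.0117
```

>>> play_rows --pt "0 0 2 0 0 0 255" --pt "0 0 0 0 0 0 255"

```text
clock: 17.05
tcp_pos: [0.6462, -0.2046, 0.1206]
orientation: [2.751, 1.515, 0.0]
contact_force: [-0.4, 0.3, -2.5]
grip_width: 0.0116
```

>>> play_rows --pt "0 0 2 0 0 0 255" --pt "0 0 0 0 0 0 255"

```text
clock: 17.25
tcp_pos: [0.6462, -0.2046, 0.1184]
orientation: [2.751, 1.515, 0.0]
contact_force: [-0.3, -0.2, -1.6]
grip_width: 0.0121
```

```bash
python3 go.py .06
```

```text
t 17.25 tcp [ 0.6462 -0.2046  0.1184] F [-0.3 -0.2 -1.6] M [-0.05 -0.   -0.02] w 0.0121 q [ 0.82  0.76 -0.95  1.58  0.66  1.15 -0.84]
shift mm (tool now) [-0.2 -0.1 10.6] rot [ 0.001  0.    -0.   ]
shift mm (target tool) [-0.3 -0.1 10.6]
key bottom 0.07060335874621038
```

>>> play_rows --pt "0 0 2 0 0 0 255" --pt "0 0 0 0 0 0 255"

```text
clock: 17.45
tcp_pos: [0.6463, -0.2045, 0.1162]
orientation: [2.751, 1.515, 0.0]
contact_force: [0.5, -0.1, -2.6]
grip_width: 0.0118
```

>>> play_rows --pt "0 0 2 0 0 0 255" --pt "0 0 0 0 0 0 255"

```text
clock: 17.65
tcp_pos: [0.6463, -0.2046, 0.1141]
orientation: [2.751, 1.515, 0.0]
contact_force: [-0.4, 0.3, -2.9]
grip_width: 0.0114
```

>>> play_rows --pt "0 0 2 0 0 0 255" --pt "0 0 0 0 0 0 255"

```text
clock: 17.85
tcp_pos: [0.6463, -0.2046, 0.1119]
orientation: [2.751, 1.515, 0.0]
contact_force: [0.4, 0.6, -2.1]
grip_width: 0.0114
```

```bash
python3 go.py .06
```

```text
t 17.85 tcp [ 0.6463 -0.2046  0.1119] F [ 0.4  0.6 -2.1] M [-0.02  0.06  0.01] w 0.0114 q [ 0.82  0.76 -0.95  1.58  0.67  1.15 -0.84]
shift mm (tool now) [-0.3 -0.1  4.1] rot [ 0.001  0.    -0.   ]
shift mm (target tool) [-0.3 -0.1  4.1]
key bottom 0.06405554700360538
```

>>> play_rows --pt "0 0 3 0 0 0 255" --pt "0 0 3 0 0 0 255" --pt "0 0 3 0 0 0 255" --pt "0 0 0 0 0 0 255"

```text
clock: 18.25
tcp_pos: [0.6462, -0.2046, 0.1019]
orientation: [2.751, 1.515, 0.0]
contact_force: [0.9, -1.0, -2.4]
grip_width: 0.0114
```

```bash
python3 go.py .047
```

```text
t 18.25 tcp [ 0.6462 -0.2046  0.1019] F [ 0.9 -1.  -2.4] M [-0.03  0.03 -0.04] w 0.0114 q [ 0.82  0.77 -0.94  1.59  0.67  1.13 -0.85]
shift mm (tool now) [-0.2 -0.1  7.1] rot [ 0.001  0.    -0.   ]
shift mm (target tool) [-0.2 -0.1  7.1]
key bottom 0.05414067036003597
```

>>> play_rows --pt "0 0 3 0 0 0 255" --pt "0 0 2 0 0 0 255" --pt "0 0 0 0 0 0 255"

```text
clock: 18.55
tcp_pos: [0.6462, -0.2046, 0.0964]
orientation: [2.751, 1.515, 0.0]
contact_force: [-0.5, -0.0, -2.7]
grip_width: 0.0114
```

>>> play_rows --pt "0 0 1.5 0 0 0 255" --pt "0 0 0 0 0 0 255"

```text
clock: 18.75
tcp_pos: [0.6465, -0.2046, 0.0951]
orientation: [2.751, 1.515, 0.001]
contact_force: [0.2, -0.1, -2.6]
grip_width: 0.0113
```

```bash
python3 go.py .047; python3 -c "
from h import *
for n in('scene',):
    f=grab_frame(n);u=(370,170,490,290) if n=='scene' else (310,140,430,240)
    cv2.imwrite(f'pics/{n}21.png',cv2.resize(f['color'][u[1]:u[3],u[0]:u[2]],None,fx=5,fy=5,interpolation=cv2.INTER_CUBIC))
"
```

```text
t 18.75 tcp [ 0.6465 -0.2046  0.0951] F [ 0.2 -0.1 -2.6] M [ 0.04  0.01 -0.  ] w 0.0113 q [ 0.82  0.78 -0.94  1.59  0.68  1.12 -0.85]
shift mm (tool now) [-0.4 -0.4  0.3] rot [ 0.001  0.    -0.   ]
shift mm (target tool) [-0.4 -0.4  0.3]
key bottom 0.04726448683304949
```

View pics/scene21.png

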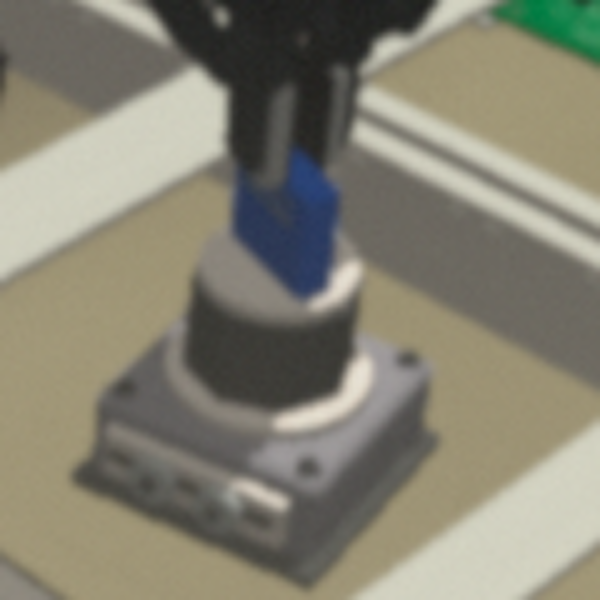

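>>> play_rows --pt "0 0 1 0 0 0 255" --pt "0 0 0 0 0 0 255"

```text
clock: 19.0
tcp_pos: [0.647, -0.2048, 0.095]
orientation: [2.75, 1.514, 0.002]
contact_force: [-0.1, -0.2, -2.4]
grip_width: 0.0115
```

>>> play_rows --pt "0 0 0 0 0 0 0" --pt "0 0 0 0 0 0 0" --pt "0 0 0 0 0 0 0" --pt "0 0 0 0 0 0 0" --pt "0 0 0 0 0 0 0"

```text
clock: 19.5
tcp_pos: [0.6478, -0.2045, 0.0959]
orientation: [2.749, 1.514, 0.005]
contact_force: [0.4, -0.4, 0.0]
grip_width: 0.0825
```

>>> play_rows --pt "0 0 0 0 0 0 0" --pt "0 0 -15 0 0 0 0" --pt "0 0 -30 0 0 0 0" --pt "0 0 -30 0 0 0 0" --pt "0 0 0 0 0 0 0"

```text
clock: 20.0
tcp_pos: [0.6475, -0.2037, 0.1758]
orientation: [2.749, 1.516, 0.005]
contact_force: [0.4, -0.3, 0.2]
grip_width: 0.0853
```

```bash
python3 -c "
from h import *
o=r.get_obs();print(o['clock'],o['tcp_pos'],o['grip_width'])
for n in('scene','top','wrist'):
    f=grab_frame(n);np.savez(n+'22.npz',**f);save(f,n+'22f');u=(370,170,490,290) if n=='scene' else (310,140,430,240)
    if n!='wrist':cv2.imwrite(f'pics/{n}22.png',cv2.resize(f['color'][u[1]:u[3],u[0]:u[2]],None,fx=5,fy=5,interpolation=cv2.INTER_CUBIC))
"
```

```text
20.0 [ 0.64753679 -0.20368777  0.17578988] 0.08529664931527614
```

View pics/scene22.png

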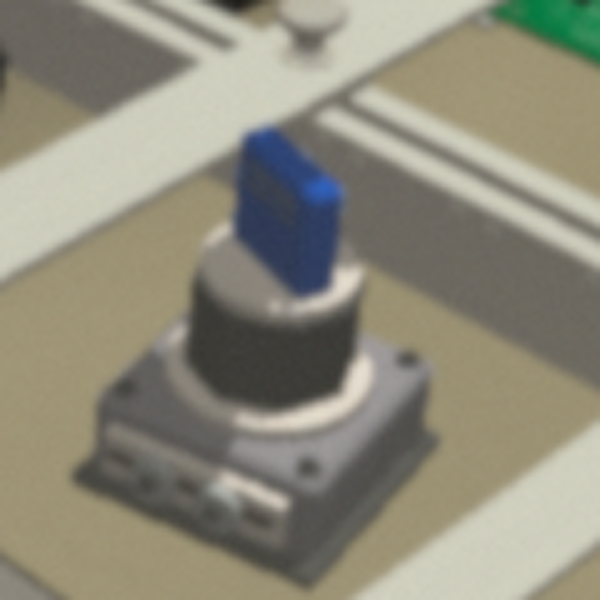

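View pics/wrist22f.png

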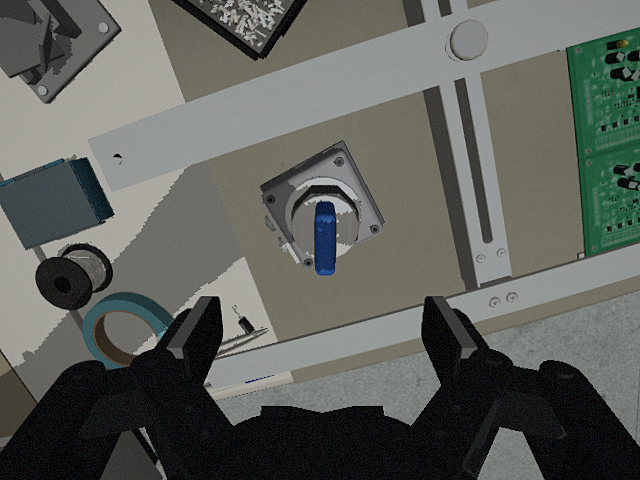

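The key appears seated and free. I'll measure its height and centre before handing in.

```bash
python3 -c "
from h import *
for n in('scene','top','wrist'):
    f=dict(np.load(n+'22.npz'));P,uv=pts(f,np.ones((480,640),bool));h=cv2.cvtColor(f['color'],cv2.COLOR_BGR2HSV)[uv[:,1],uv[:,0]]
    d=np.hypot(P[:,0]-.6442,P[:,1]+.2069)
    fl=(d>.0285)&(d<.033)&(P[:,2]>.04)&(P[:,2]<.055)
    di=(d<.024)&(h[:,1]<90)&(P[:,2]>.078)&(P[:,2]<.1)
    bl=(d<.025)&(h[:,1]>120)&(P[:,2]>.095)
    q=P[di];s=np.linalg.lstsq(np.c_[q[:,:2],np.ones(len(q))],q[:,2],rcond=None)[0] if len(q)>10 else None
    top=P[bl];t=top[top[:,2]>np.percentile(top[:,2],90)-.003]
    c,sz,a=cv2.minAreaRect((t[:,:2]*1000).astype(np.float32))
    print(n,'flange',np.median(P[fl,2]).round(4),'disc',np.median(P[di,2]).round(4),di.sum(),'wing top',np.percentile(P[bl,2],95).round(4),'slope',s,'rect',np.round(c,1),np.round(sz,1),round(a,1))
"
```

```text
scene flange 0.0457 disc 0.0858 267 wing top 0.2747 slope [ 0.10355673 -0.04554722  0.01111476] rect [ 639.2 -208.8] [38.6 17.6] 64.0
top flange 0.0463 disc 0.0863 138 wing top 0.1276 slope [ 0.04012751 -0.01697865  0.05740583] rect [ 643.7 -209.4] [34.  12.5] 57.8
wrist flange 0.0475 disc 0.0876 1747 wing top 0.2919 slope [0.00065153 0.00431238 0.0880508 ] rect [ 653.2 -191.9] [11.3 26.2] 58.2
```

>>> play_rows --pt "0 0 -30 0 0 0 0" --pt "0 0 -20 0 0 0 0" --pt "0 0 0 0 0 0 0" --pt "0 0 0 0 0 0 0"

```text
clock: 20.55
tcp_pos: [0.6417, -0.2048, 0.2165]
orientation: [-2.745, -1.513, 0.015]
contact_force: [-1.2, 1.0, -0.7]
grip_width: 0.0854
```

```bash
python3 -c "
from h import *
f=grab_frame('top');save(f,'topend');print(r.get_obs()['clock']);print(r.hand_in())"
```

```text
20.6
the job is handed in; nothing more can be done
None
```

View pics/topend.png

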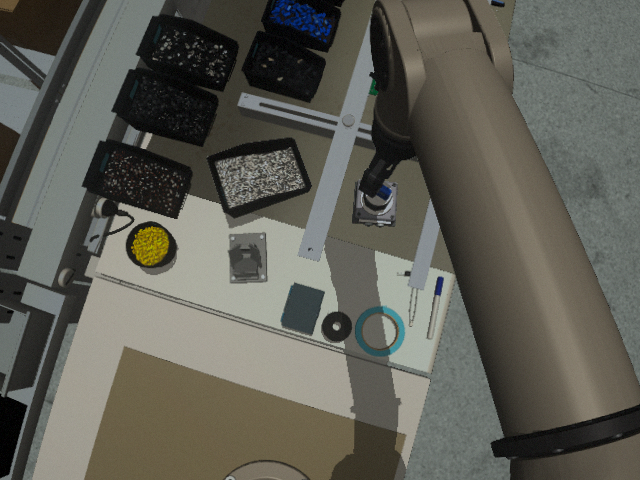

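The key is on the spindle, fully home and let go, and I handed the job in at 20.6 s; no verdict was reported. I lifted it out of the cradle, stood it upright on the bench near (0.51, -0.19) and released it. Then I took it again from above, turned it to the teeth at about 57.7° and slid it down without any noticeable force.

**Last checks:**
- **Height:** the key's disc reads 40 mm above the flange in all three cameras, which is the fully home value.
- **Upright:** the wrist view shows the disc level to about 0.004 rad. The disc slopes from the scene and top cameras (0.11 and 0.04 rad) disagree, but they come from few, partly hidden points, so I relied on the wrist view.
- **Alignment:** the wing yaw is about 58°, against teeth at 57.7°.
- **Centre:** I did not get a clean final reading. The wing-rectangle fits were disturbed by gripper pixels, and the scene camera's spindle position was 2–3 mm off the other two. The fit rests on the key having slid fully home.
- **Clear of everything:** in the last top view the gripper is open and raised clear of the key. The tip case, pin bin, capacitor and marker look unmoved by eye; I did not measure them.

**Along the way:** the key touched the bench about 4 mm lower than my in-hand estimate, so I found that contact by stepping down. I also turned the tool 30° for the stand-up because joint 6 was close to its limit.

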